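# Clear the drilled panel and present the reamer

## Task

Use the scraper block to push all three loose wood chips off the plywood panel, without touching the chips with the fingers or with the reamer, and stand the scraper back upright on the bench beside the panel. Then draw the hand reamer out of its slanted holder, turn it upright with the point straight down, and finish while still holding it, at rest, with its point about 4 cm above the middle of the drilled hole. Leave everything else on the bench where it is.

Things in the scene. Friction and masses are not known exactly. Their poses are not given: they have to be found in the camera images.
- panel: plywood panel lying flat on the bench, fixed; 220 mm along its x, 240 mm along its y, 18 mm thick. Origin: centre of its underside, so its top is 18 mm up. z up. Nothing stands within about 60 mm of its far (+x) edge.
- hole (a point): centre of the mouth of the 12 mm hole drilled down through the panel, on the panel's top face, 20 mm from the panel's centre along its +x.
- chip_a: loose dark wood chip (offcut) 36 x 26 x 14 mm lying on the panel. Origin: centre of its underside.
- chip_b: loose dark wood chip 42 x 20 x 14 mm lying on the panel. Origin: centre of its underside.
- chip_c: loose dark wood chip 30 x 30 x 14 mm lying on the panel. Origin: centre of its underside.
- scraper: loose scraper block (about 0.22 kg) standing on the bench to one side of the panel: foot 26 mm thick (its x), 120 mm long (y), 30 mm high; centred on it an upright grip 22 mm thick (x), 70 mm long (y), from 30 to 80 mm above the underside. Origin: centre of its underside, z up. Pinch the grip across x; push chips with a long face of the foot.
- holder: fixed wooden holder on the panel's other side: base 120 (x) x 80 (y) x 4 mm, cheeks 62 mm high; between them a block, at most 83 mm high, with a slanted through hole 13 mm across and 55 mm long, in which the reamer leans. Origin: centre of its underside. The hole leans 0.65 rad from vertical towards the holder's -x, roughly towards the robot.
- mouth (a point): centre of the upper mouth of the holder's slanted hole, 68 mm above the bench.
- reamer: hand reamer, about 0.14 kg: steel shank 10 mm across, 70 mm long, pointed; then a round wooden handle 30 mm across. Origin: the point. Its z axis runs up through the handle, whose straight part lies 78 to 145 mm from the point, its end at 160 mm. At the start it leans in the holder's hole (sagging to about 0.7 rad), handle's foot on the mouth; it slides out along its own axis, free after 70 mm.
- reamer_tip (a point): the point of the reamer's shank (the origin of the reamer).
- caster: bystander, to be left alone: caster with a steel plate, 60 x 70 x 64 mm tall. Origin: at its underside.
- glue: bystander, to be left alone: plain white bottle, 54 mm across, 110 mm tall. Origin: at its underside.
- square: bystander, to be left alone: try square lying flat: wooden stock 22 x 110 x 16 mm and steel blade 150 x 30 mm. Origin: at its underside.
- battery: bystander, to be left alone: dark battery pack 70 x 100 x 59 mm. Origin: at its underside.
- wrench: bystander, to be left alone: steel wrench lying flat. Origin: at its underside, midway along.
- jar: bystander, to be left alone: glass jar, 66 mm across, 80 mm tall. Origin: at its underside.
- mallet: bystander, to be left alone: wooden mallet lying down, head 110 x 60 x 70 mm, handle 200 mm. Origin: at its underside.

How it is judged (in metres and radians):
On the way, in this order (a step that is already met when the one before it is completed fails the run):
1. all three chips are off the panel while the scraper is in the fingers ((x of chip_a in the frame of panel above 0.11 m or x of chip_a in the frame of panel below -0.11 m or y of chip_a in the frame of panel above 0.12 m or y of chip_a in the frame of panel below -0.12 m) and (x of chip_b in the frame of panel above 0.11 m or x of chip_b in the frame of panel below -0.11 m or y of chip_b in the frame of panel above 0.12 m or y of chip_b in the frame of panel below -0.12 m) and (x of chip_c in the frame of panel above 0.11 m or x of chip_c in the frame of panel below -0.11 m or y of chip_c in the frame of panel above 0.12 m or y of chip_c in the frame of panel below -0.12 m) and contact force between the fingers and scraper above 1 N), for 0.1 s.
2. the scraper stands released on the bench beside the panel ((x of chip_a in the frame of panel above 0.11 m or x of chip_a in the frame of panel below -0.11 m or y of chip_a in the frame of panel above 0.12 m or y of chip_a in the frame of panel below -0.12 m) and (x of chip_b in the frame of panel above 0.11 m or x of chip_b in the frame of panel below -0.11 m or y of chip_b in the frame of panel above 0.12 m or y of chip_b in the frame of panel below -0.12 m) and (x of chip_c in the frame of panel above 0.11 m or x of chip_c in the frame of panel below -0.11 m or y of chip_c in the frame of panel above 0.12 m or y of chip_c in the frame of panel below -0.12 m) and height (world z) of scraper below 0.006 m and angle between scraper's own z axis and vertical below 0.15 rad and contact force between the fingers and scraper below 0.2 N and (x of scraper in the frame of panel above 0.11 m or x of scraper in the frame of panel below -0.11 m or y of scraper in the frame of panel above 0.12 m or y of scraper in the frame of panel below -0.12 m)), for 0.2 s.
3. the reamer is held by the fingers, drawn clear of the holder (contact force between the fingers and reamer above 1 N and height (world z) of reamer_tip above 0.06 m and contact force between reamer and holder below 0.1 N and distance between reamer_tip and mouth above 0.01 m), for 0.1 s.
At the end, for the whole second after the job is handed in: Chips' centres off the panel; scraper released, upright (0.15 rad) on the bench (6 mm), off the panel; reamer held by the fingers alone, at rest, point down within 0.12 rad of vertical, the point within 15 mm of the hole's centre sideways and 12 to 80 mm above the panel (all of step 2 and contact force between the fingers and reamer above 1 N and angle between reamer's own z axis and vertical below 0.12 rad and horizontal distance between reamer_tip and hole below 0.015 m and z of reamer_tip in the frame of hole between 0.012 and 0.08 m and contact force between reamer and panel below 0.1 N and contact force between reamer and holder below 0.1 N and contact force between reamer and scraper below 0.1 N and linear speed of reamer below 0.03 m/s); the arm keeps its last pose, push and grip.
It fails at once if the fingers push a chip (contact force between the fingers and chip_a above 1 N or contact force between the fingers and chip_b above 1 N or contact force between the fingers and chip_c above 1 N).
It fails at once if the reamer pushes a chip (contact force between reamer and chip_a above 1 N or contact force between reamer and chip_b above 1 N or contact force between reamer and chip_c above 1 N).
It fails at once if a bystander is moved more than 30 mm (distance of any of caster, glue, square, battery, wrench, jar, mallet from where it was at the start of the episode above 0.03 m).
It also fails if it takes over 67 s, if anything falls off the work surface, if the arm or the gripper's body presses on something with over 40 N, if the wrist force passes 120 N, or if a joint passes its speed limit or range.

## Robot

A 6-joint arm with a two-finger parallel gripper is mounted at the origin on the work surface. World frame = base frame: x ahead of the robot, y to its left, z up, the work surface at z = 0. Lengths are in m, angles in degrees, forces in N, time in s.
With the tool pointing down it reaches from about 0.3 to 0.75 m from the base axis. Payload 8.5 kg.
Tool frame: the origin (TCP) lies between the finger pads; the fingertips stand 8 mm ahead of it and the grasp point (between the pads) lies 11 mm behind it; y points along the fingers, z is the direction in which the jaws open and shut, and the axes are right-handed (so a half turn about y gives the same grasp; the last joint's range is limited). The gripper opens to 85 mm and grips with 20 to 120 N. Pads are 22 mm wide; open, the fingers measure 114 mm over their backs; the gripper's body (76 mm by 85 mm) begins 54 mm behind the grasp point. The pads swing forward as they close: fully open they stand 13 mm farther back than shut.
Start: joints at [-89.341, 21.807, 74.336, -0, 83.858, -12.336], TCP at [0.124, -0.536, 0.203] pointing down, gripper open.
Joint ranges: [-178.18, 178.18], [-50.72, 133.34], [12.68, 142.11], [-81.47, 261.47], [9.98, 163.14], [-165.26, 165.26]. Speed limits (degrees/s): [136.94, 136.94, 180, 180, 180, 180].

## Interface

Orientations are given as a 3x3 rotation matrix whose columns are the frame's x, y, z axes.
In Python, from rig import env, get_image gives the robot as it stands.
- The arm moves only by the tool move_arm, never from a script. Its argument "targets" is one flat list of numbers, 6 for each row, row after row: the shift along the tool's x, y, z in mm, then the turn, a rotation vector about the tool's x, y, z in rad. A call has exactly 5 rows; each row shifts and turns the commanded pose from where the row before left it, along the tool's axes as they then stand; what a row does not reach is not made up. A row lasts 1/8 s, in which the tool goes at most 62.5 mm and 10.7 degrees, less where a joint would pass 70% of its speed; a pose out of reach is approached as far as the arm can. A call is refused whole if a number of a shift passes 62.5 or a number of a turn 0.188, either way. A call with a gripper value outside its range is refused whole. "hand" is the opening, from -1 (shut) to 1 (fully open), so that 0 is half open, set as the call begins (left out, the last holds). The fingers move at their own pace and stop on an object; "squeeze" is the grip in N (left out, the last holds). Time passes only in rows, so rows that do not move let the fingers close, or fill a call up. It gives the time, the measured TCP pose, the force and the opening at its end, in the units of the state.
- env.observe(): the state, without advancing time (a new reading comes with each control period).
- get_image(name): name is "scene" or "top" or "wrist"; returns a dict with "pixels" (480x640x3 uint8, red, green, blue), "z_map" (480x640 float32, m along the optical axis (not along the pixel's ray), 0 where there is no reading), "intrinsics" (3x3 intrinsics, pixels), "R" (3x3) and "t" (3): a world point X has camera coordinates R X + t; the wrist camera has in their place "mount" (4x4, takes a point from camera to tool coordinates, whose origin is the TCP and whose axes are the tool frame's). Camera axes: x right, y down, z forward; pixel columns grow to the right and rows downward; lengths in m; the calibration is good to about 2 mm. A picture is of the moment at which its call begins: read the wrist's pose just before it.
- env.close_job(): hands the job in, once; it reports no verdict.
The state is a dict: "time_s": time; "q": joint angles; "qvel": joint speeds; "joint_efforts": joint torques, N m; "position": TCP position; "tool_rot": TCP orientation; "ft_force": force on the tool from outside, world axes, zero at the start; "wrist_torque": the same for the moment, N m; "grip_width": finger opening in m.
Only numpy, scipy, OpenCV 4.12 (cv2) and the standard library are available. Lean on these libraries where they do the work, as an engineer would, in place of code of your own. Each camera call takes 0.05 s, during which the arm holds its last target.

## Working session

There is one attempt and no reset: what is moved stays moved. The work goes in short steps, Python scripts to look and compute and a tool call to move; the robot and the scene stay as the last step left them, time stands still between calls to the robot, and variables do not carry over. Pictures are saved under pics/ and viewed, and the job is handed in when it is done.

Besides the shell and the picture viewer there is one more tool, called after "Emit:" as a command line: name --argument value ..., lists and objects as JSON in quotes. move_arm: Moves the arm, as the interface text tells. Its arguments: {"type":"object","properties":{"targets":{"type":"array"},"hand":{"type":"number"},"squeeze":{"type":"number"}},"required":["targets"]}

```bash
ls && mkdir -p pics && python3 - <<'E'
from rig import env, get_image
import cv2, numpy as np
s=env.observe()
for k,v in s.items(): print(k,np.round(v,4).tolist())
for n in ["scene","top"]:
    im=get_image(n)
    np.savez(f"{n}0.npz",**im)
    cv2.imwrite(f"pics/{n}0.png",im["pixels"][:,:,::-1])
    print(n,im["intrinsics"],im["R"],im["t"])
E
```

```text
pics
time_s 0.0
q [-89.3413, 21.8417, 74.3869, 0.0004, 83.8576, -12.3357]
qvel [-0.0239, 0.0227, -0.0712, -0.0357, 0.0925, 0.0127]
joint_efforts [-0.0018, -44.8468, -23.1279, -0.0003, 0.0047, 0.0]
position [0.1237, -0.5356, 0.2021]
tool_rot [[-0.9744, -0.0, 0.2249], [-0.2249, 0.0015, -0.9744], [-0.0003, -1.0, -0.0015]]
ft_force [1.0773, -0.1334, 0.2685]
wrist_torque [-0.0145, 0.0102, -0.0269]
grip_width 0.0853
scene [[507.44138362   0.         313.00741314]
 [  0.         507.44138362 248.72025574]
 [  0.           0.           1.        ]] [[-0.43021989  0.9026772   0.00920403]
 [ 0.51973783  0.25601999 -0.81506218]
 [-0.73809446 -0.34587228 -0.57930038]] [ 0.23931737 -0.22693322  1.5981408 ]
top [[443.71746229   0.         310.50055311]
 [  0.         443.71746229 246.83435104]
 [  0.           0.           1.        ]] [[ 0.02104693 -0.99977763  0.00131379]
 [-0.9834926  -0.02094028 -0.1797326 ]
 [ 0.17972014  0.00249071 -0.98371463]] [-0.02276352  0.55982982  1.23156347]
```

View pics/scene0.png

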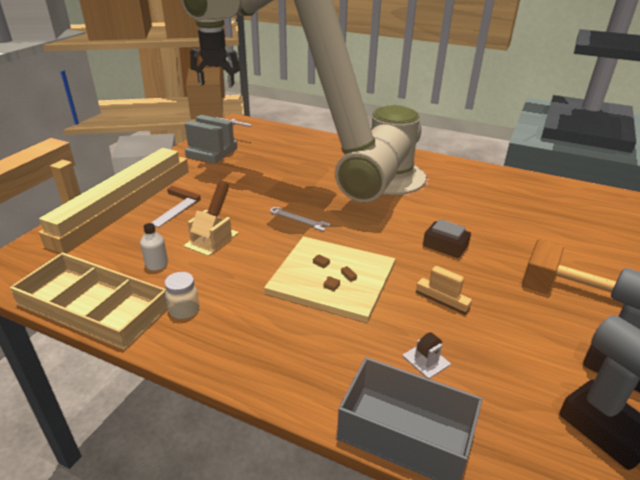

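View pics/top0.png

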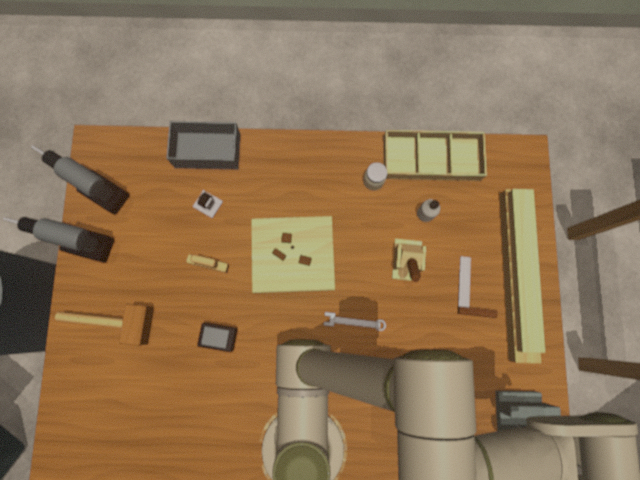

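The scene view shows panel, scraper (445,290), holder with reamer (210,230). The top view has +x up and +y left, with the panel centred near (293,253), chips at (287,238), (279,255) and (305,261), scraper at (208,263) and reamer at (412,265). Next I measure these from depth.

```bash
cat > h.py <<'E'
import numpy as np, cv2
def cloud(im):
    K=im["intrinsics"];z=im["z_map"];v,u=np.mgrid[:480,:640]
    c=np.stack([(u-K[0,2])/K[0,0]*z,(v-K[1,2])/K[1,1]*z,z],-1)
    w=(c-im["t"])@im["R"]
    w[z==0]=np.nan
    return w
def rect(P):
    r=cv2.minAreaRect((P[:,:2]*1000).astype(np.float32)); return r
E
python3 - <<'E'
from h import *
for n in ["top","scene"]:
    im=dict(np.load(f"{n}0.npz")); W=cloud(im); px=im["pixels"].astype(int)
    z=W[...,2]
    print(n,"bench z", np.nanmedian(z[(abs(W[...,0]-.3)<.03)&(abs(W[...,1]-.3)<.1)]))
    def show(name,m):
        m=cv2.morphologyEx(m.astype(np.uint8),cv2.MORPH_OPEN,np.ones((2,2)))
        k,lab,st,ce=cv2.connectedComponentsWithStats(m)
        for i in range(1,k):
            if st[i,4]<15: continue
            P=W[lab==i]; r=rect(P)
            print(name,st[i,4],"px",np.round(ce[i]),"z",np.round(np.nanmedian(P[:,2]),4),"c mm",np.round(r[0],1),"size",np.round(r[1],1),"ang",round(r[2],1))
    x,y=W[...,0],W[...,1]
    reg=(x>.3)&(x<.75)&(y>-.2)&(y<.2)
    show("panel",reg&(z>.010)&(z<.05))
    show("chips",reg&(z>.026)&(z<.05))
    reg=(x>.3)&(x<.65)&(y>.13)&(y<.33)
    show("grip",reg&(z>.068)&(z<.1))
    show("foot",reg&(z>.015)&(z<.1))
    reg=(x>.35)&(x<.65)&(y<-.13)&(y>-.4)
    show("holder",reg&(z>.05))
    show("base",reg&(z>.0025))
E
```

```text
top bench z 0.04208850133519181
panel 5957 px [293. 255.] z 0.0183 c mm [545.5  40.5] size [221.2 241.5] ang 3.1
panel 29 px [236. 332.] z 0.024 c mm [312.2 196.2] size [ 4.  25.8] ang 87.3
chips 102 px [287. 238.] z 0.0319 c mm [590.8  58.4] size [28.8 28.7] ang 84.5
chips 93 px [280. 255.] z 0.0312 c mm [540.   79.3] size [39.3 19.2] ang 59.0
chips 106 px [306. 261.] z 0.0309 c mm [nan nan] size [0. 0.] ang 0.0
chips 21 px [236. 332.] z 0.0274 c mm [313.7 196.8] size [ 2.7 22.9] ang 87.3
grip 195 px [204. 261.] z 0.0788 c mm [510.  290.5] size [65.2 19.6] ang 78.0
foot 671 px [258. 254.] z 0.0183 c mm [537.7 142.5] size [214.3  33.7] ang 2.2
foot 356 px [210. 264.] z 0.0589 c mm [507.5 282.6] size [100.1  22.5] ang 78.9
foot 477 px [218. 331.] z 0.0553 c mm [317.3 244.7] size [99.  39.4] ang 89.2
holder 783 px [412. 260.] z 0.0731 c mm [ 516.5 -321.8] size [ 70.8 120.4] ang 28.4
base 1090 px [410. 260.] z 0.0635 c mm [ 526.9 -307. ] size [ 94.5 140.2] ang 77.6
base 71 px [365. 322.] z 0.0076 c mm [ 352.8 -175.4] size [11.7 80.1] ang 1.4
scene bench z 0.023671659320259993
panel 6520
[... 246 characters left out ...]
. 283.] z 0.0308 c mm [588.7  66.6] size [26.6 41.7] ang 81.1
grip 305 px [449. 276.] z 0.0773 c mm [476.9 318. ] size [ 60.8 123. ] ang 61.8
foot 870 px [447. 239.] z 0.0416 c mm [307.5 252.5] size [94.5 60.1] ang 79.0
foot 985 px [374. 289.] z 0.018 c mm [531. 146.] size [241.7  33.6] ang 3.7
foot 1112 px [444. 286.] z 0.0455 c mm [476.5 279.9] size [127.6  93.7] ang 5.7
holder 985 px [214. 213.] z 0.0709 c mm [ 417.3 -328. ] size [349.8  81.1] ang 18.9
base 1842 px [212. 225.] z 0.0491 c mm [ 426.5 -321.4] size [369.1  96.9] ang 17.4
base 39 px [279. 214.] z 0.0043 c mm [ 355.2 -198.1] size [11.1 46.3] ang 10.0
base 41 px [296. 218.] z 0.0061 c mm [ 358.  -145.8] size [42.5  9.2] ang 87.0
```

```bash
cat >> h.py <<'E'
from scipy.spatial.transform import Rotation as Ro
def st():
    from rig import env
    s=env.observe(); return np.array(s["position"]),np.array(s["tool_rot"]),s
def down(az):
    "tool pointing down, tool z at azimuth az deg"
    a=np.radians(az); z=np.array([np.cos(a),np.sin(a),0]); y=np.array([0,0,-1.]); return np.stack([np.cross(y,z),y,z],1)
def plan(p,R,tp,tR,vmax=40,wmax=0.15,pad=True,n=None):
    tp=np.array(tp,float);rv=Ro.from_matrix(R.T@tR).as_rotvec()
    n0=max(np.linalg.norm(tp-p)*1000/vmax,np.linalg.norm(rv)/wmax)
    n=n or int(np.ceil(max(n0,1)/5)*5)
    cp,cR=p.copy(),R.copy();rows=[]
    for i in range(1,n+1):
        wp=p+(tp-p)*i/n; wR=R@Ro.from_rotvec(rv*i/n).as_matrix()
        d=np.round(cR.T@(wp-cp)*1000,1); w=np.round(Ro.from_matrix(cR.T@wR).as_rotvec(),3)
        cp=cp+cR@d/1000; cR=cR@Ro.from_rotvec(w).as_matrix(); rows.append(list(d)+list(w))
    for i in range(0,n,5): print("[", ", ".join(f"{v:g}" for r in rows[i:i+5] for v in np.array(r)+0.0),"]")
    print("end",np.round(cp,4)); return cp,cR
E
python3 - <<'E'
from h import *
from rig import get_image
im=get_image("wrist"); print(im["mount"],im["intrinsics"]); cv2.imwrite("pics/w0.png",im["pixels"][:,:,::-1])
p,R,s=st()
plan(p,R,[.42,-.30,.33],down(-40))
E
```

```text
[[-1.11107965e-04  9.54398970e-01  2.98534075e-01 -7.61671731e-02]
 [-5.24326878e-04 -2.98534091e-01  9.54398827e-01 -1.70931655e-01]
 [ 9.99999856e-01 -5.04881281e-05  5.33586547e-04 -2.01235419e-04]
 [ 0.00000000e+00  0.00000000e+00  0.00000000e+00  1.00000000e+00]] [[365.53658379   0.         321.79661223]
 [  0.         365.53658379 237.31567437]
 [  0.           0.           1.        ]]
[ -34.2, -12.7, -16.3, 0, -0.065, 0, -35.1, -12.8, -14.1, 0, -0.064, 0, -36, -12.7, -11.7, 0, -0.065, 0, -36.7, -12.8, -9.5, 0, -0.064, 0, -37.2, -12.7, -7, 0, -0.065, 0 ]
[ -37.6, -12.8, -4.6, 0.001, -0.065, 0, -37.8, -12.7, -2.2, 0, -0.064, 0, -37.9, -12.8, 0.3, 0, -0.065, 0, -37.7, -12.7, 2.7, 0, -0.064, -0.001, -37.6, -12.8, 5.1, 0, -0.065, 0 ]
end [ 0.42   -0.2999  0.33  ]
```

View pics/w0.png

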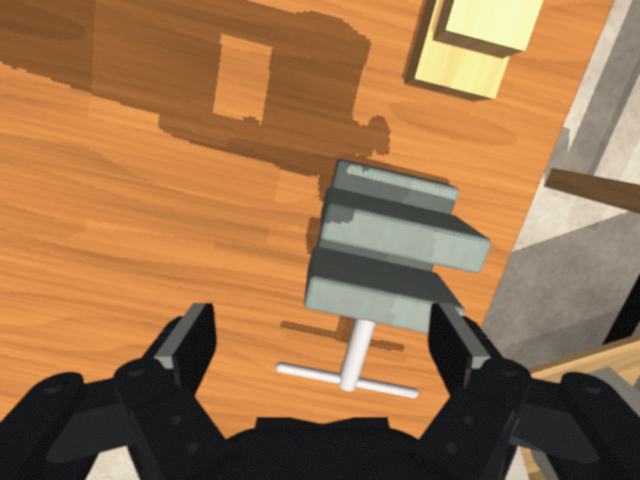

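Emit:
move_arm --targets '[-34.2, -12.7, -16.3, 0, -0.065, 0, -35.1, -12.8, -14.1, 0, -0.064, 0, -36, -12.7, -11.7, 0, -0.065, 0, -36.7, -12.8, -9.5, 0, -0.064, 0, -37.2, -12.7, -7, 0, -0.065, 0]' --hand 1 --squeeze 60

```text
time_s: 0.78
position: [0.2726, -0.4171, 0.2667]
tool_rot: [[-0.852, -0.0, 0.524], [-0.524, 0.0, -0.852], [-0.0, -1.0, -0.0]]
ft_force: [-0.6, -0.5, -0.2]
grip_width: 0.0853
```

Emit:
move_arm --targets '[-37.6, -12.8, -4.6, 0.001, -0.065, 0, -37.8, -12.7, -2.2, 0, -0.064, 0, -37.9, -12.8, 0.3, 0, -0.065, 0, -37.7, -12.7, 2.7, 0, -0.064, -0.001, -37.6, -12.8, 5.1, 0, -0.065, 0]'

```text
time_s: 1.4
position: [0.4208, -0.2991, 0.3304]
tool_rot: [[-0.641, -0.001, 0.768], [-0.768, -0.001, -0.641], [0.001, -1.0, 0.0]]
ft_force: [-0.7, -0.4, -0.4]
grip_width: 0.0854
```

```bash
python3 - <<'E'
from h import *
from rig import get_image
p,R,s=st(); print(np.round(p,4),np.round(R,3).tolist(),np.round(s["q"],1),s["time_s"])
im=get_image("wrist"); cv2.imwrite("pics/w1.png",im["pixels"][:,:,::-1])
np.savez("w1.npz",p=p,Rt=R,**im)
plan(p,R,[.47,.22,.30],down(-12))
E
```

```text
[ 0.4208 -0.2991  0.3304] [[-0.641, -0.001, 0.768], [-0.768, -0.001, -0.641], [0.001, -1.0, 0.0]] [-4.850e+01  1.490e+01  6.380e+01 -1.000e-01  1.012e+02 -8.700e+00] 1.4
[ -28.7, 2, -19.7, 0, -0.032, 0, -29.2, 2, -18.7, 0, -0.033, 0, -29.9, 1.9, -17.8, 0, -0.032, 0, -30.5, 2, -16.8, 0, -0.033, 0, -30.9, 2, -15.8, 0, -0.032, 0 ]
[ -31.5, 2, -14.7, 0, -0.033, 0.001, -31.9, 2, -13.8, 0, -0.032, 0, -32.4, 2, -12.7, 0, -0.032, 0, -32.7, 2, -11.7, 0, -0.033, 0, -33.1, 2.1, -10.5, 0, -0.032, 0 ]
[ -33.5, 2, -9.6, 0, -0.033, 0, -33.7, 2, -8.4, 0, -0.032, 0, -34, 2, -7.3, 0, -0.033, 0, -34.2, 2, -6.2, 0, -0.032, 0, -34.3, 2, -5.1, 0, -0.032, 0 ]
end [0.47 0.22 0.3 ]
```

View pics/w1.png

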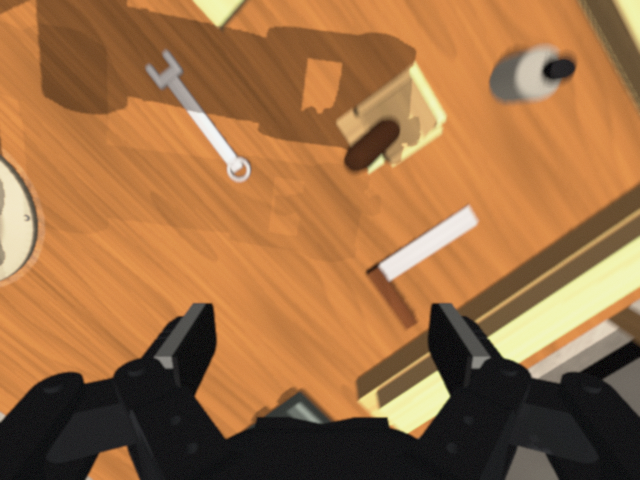

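The wrist view shows the reamer handle (dark, around (372,147)) leaning out of the holder at (395,115). I measure its axis now and carry on to the scraper.

```bash
cat >> h.py <<'E'
def wcloud(im,p,R):
    K=im["intrinsics"];z=im["z_map"];v,u=np.mgrid[:480,:640]
    c=np.stack([(u-K[0,2])/K[0,0]*z,(v-K[1,2])/K[1,1]*z,z],-1)
    M=im["mount"]; t=c@M[:3,:3].T+M[:3,3]
    w=t@np.array(R).T+p; w[z==0]=np.nan
    return w
E
python3 - <<'E'
from h import *
im=dict(np.load("w1.npz")); W=wcloud(im,im["p"],im["Rt"]); px=im["pixels"].astype(int)
print("bench z",np.nanmedian(W[200:300,200:300,2]))
def fit(W,px,name,reg):
    m=reg&(px.sum(-1)<190)&(W[...,2]>.085)
    P=W[m]; print(name,len(P),P.min(0),P.max(0),px[m].mean(0)); return P
for n in ["w1"]:
    x,y=W[...,0],W[...,1]
    reg=(x>.38)&(x<.65)&(y<-.2)&(y>-.42)
    P=fit(W,px,n,reg)
im2=dict(np.load("top0.npz"));W2=cloud(im2);x,y=W2[...,0],W2[...,1]
P2=fit(W2,im2["pixels"].astype(int),"top",(x>.38)&(x<.65)&(y<-.2)&(y>-.42))
im3=dict(np.load("scene0.npz"));W3=cloud(im3);x,y=W3[...,0],W3[...,1]
P3=fit(W3,im3["pixels"].astype(int),"scene",(x>.38)&(x<.65)&(y<-.2)&(y>-.42))
# cylinder fit r=15
from scipy.optimize import least_squares
def cyl(P,name):
    def f(q):
        d=np.array([np.sin(q[2])*np.cos(q[3]),np.sin(q[2])*np.sin(q[3]),np.cos(q[2])])
        o=np.array([q[0],q[1],.11]); v=P-o; return np.linalg.norm(v-np.outer(v@d,d),axis=1)-.015
    c=P.mean(0)
    best=min((least_squares(f,[c[0],c[1],.68,a],loss="soft_l1",f_scale=.002) for a in (2.4,3.0,3.6)),key=lambda r:r.cost)
    q=best.x; d=np.array([np.sin(q[2])*np.cos(q[3]),np.sin(q[2])*np.sin(q[3]),np.cos(q[2])])
    t=(P-np.array([q[0],q[1],.11]))@d
    print(name,np.round(q,4),"lean",q[2],"az",np.degrees(q[3]),"rms",np.sqrt(np.mean(best.fun**2)),"d",np.round(d,3),"t",t.min(),t.max(), "top", q[0]+d[0]*t.max(),q[1]+d[1]*t.max(),.11+d[2]*t.max())
for P,n in ((P,"w1"),(P2,"top"),(P3,"scene"),(np.vstack([P,P2,P3]),"all")): cyl(P,n)
E
```

```text
bench z -0.00019087932732869684
w1 49828 [ 0.38000071 -0.35236725  0.08522537] [ 0.52741004 -0.24775524  0.45589932] [23.66866019 22.65627759 23.04519547]
top 137 [ 0.46220868 -0.30464909  0.08576979] [ 0.52519207 -0.27864426  0.14583421] [83.21167883 52.00729927 27.64963504]
scene 72 [ 0.47389112 -0.28634652  0.08600107] [ 0.5180726  -0.27558548  0.13591739] [87.18055556 55.01388889 32.38888889]
w1 [ 2.0677 -2.2073  1.446   2.2772] lean 1.4460171827831958 az 130.47273253723884 rms 0.04786356190016317 d [-0.644  0.755  0.124] t 2.4281948061310525 2.60732594712952 top 0.38848026715934614 -0.2392762174052223 0.43449630875755224
top [ 0.4858 -0.2941  0.7408  3.0858] lean 0.7407725444831458 az 176.8039593411939 rms 0.0019519667439518613 d [-0.674  0.038  0.738] t -0.04433676098877686 0.03733138143928 top 0.4606947917035395 -0.29272638802867906 0.13754859665574504
scene [ 0.4983 -0.2944  0.8792  3.0887] lean 0.8791585898920075 az 176.9708660712577 rms 0.0019338097422588463 d [-0.769  0.041  0.638] t -0.02933807237472296 0.03437261346788455 top 0.47188651800965137 -0.2930136982220993 0.13192283314210707
all [ 1.803  -1.3035  1.3865  2.5101] lean 1.3864563109858914 az 143.81913993500456 rms 0.05051874364998894 d [-0.793  0.58   0.183] t 1.5901596745764068 1.8028700272523634 top 0.37248350204655245 -0.2572336584579409 0.4404620576276274
```

Emit:
move_arm --targets '[-28.7, 2, -19.7, 0, -0.032, 0, -29.2, 2, -18.7, 0, -0.033, 0, -29.9, 1.9, -17.8, 0, -0.032, 0, -30.5, 2, -16.8, 0, -0.033, 0, -30.9, 2, -15.8, 0, -0.032, 0]'

```text
time_s: 2.08
position: [0.4366, -0.1259, 0.3197]
tool_rot: [[-0.51, -0.001, 0.86], [-0.86, -0.001, -0.51], [0.001, -1.0, 0.0]]
ft_force: [-0.4, -0.1, 0.2]
grip_width: 0.0856
```

Emit:
move_arm --targets '[-31.5, 2, -14.7, 0, -0.033, 0.001, -31.9, 2, -13.8, 0, -0.032, 0, -32.4, 2, -12.7, 0, -0.032, 0, -32.7, 2, -11.7, 0, -0.033, 0, -33.1, 2.1, -10.5, 0, -0.032, 0]'

```text
time_s: 2.7
position: [0.4534, 0.047, 0.3095]
tool_rot: [[-0.364, -0.0, 0.931], [-0.931, -0.001, -0.364], [0.001, -1.0, 0.0]]
ft_force: [1.0, -0.4, -0.1]
grip_width: 0.0853
```

Emit:
move_arm --targets '[-33.5, 2, -9.6, 0, -0.033, 0, -33.7, 2, -8.4, 0, -0.032, 0, -34, 2, -7.3, 0, -0.033, 0, -34.2, 2, -6.2, 0, -0.032, 0, -34.3, 2, -5.1, 0, -0.032, 0]'

```text
time_s: 3.32
position: [0.4702, 0.22, 0.2993]
tool_rot: [[-0.209, -0.0, 0.978], [-0.978, -0.001, -0.209], [0.001, -1.0, 0.0]]
ft_force: [0.1, 0.0, -0.6]
grip_width: 0.0853
```

```bash
python3 - <<'E'
from h import *
from rig import get_image
p,R,s=st(); print(np.round(p,4),np.round(R,3).tolist(),np.round(s["q"],1),s["time_s"])
im=get_image("wrist"); cv2.imwrite("pics/w2.png",im["pixels"][:,:,::-1])
np.savez("w2.npz",p=p,Rt=R,**im)
E
```

```text
[0.4702 0.22   0.2993] [[-0.209, -0.0, 0.978], [-0.978, -0.001, -0.209], [0.001, -1.0, 0.0]] [12.  15.7 67.6 -0.  96.7 24.1] 3.325
```

View pics/w2.png

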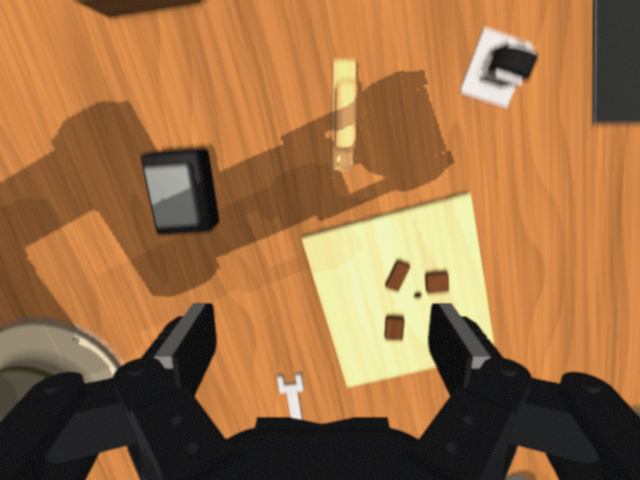

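The wrist view shows the scraper at (345,115), panel at (400,290), its hole at (417,295), and chips at (398,275), (437,281), (394,327). I measure them here.

```bash
python3 - <<'E'
from h import *
im=dict(np.load("w2.npz")); W=wcloud(im,im["p"],im["Rt"]); px=im["pixels"].astype(int)
x,y,z=W[...,0],W[...,1],W[...,2]
def show(name,m,minpx=30):
    m=m.astype(np.uint8); k,lab,st_,ce=cv2.connectedComponentsWithStats(m)
    for i in range(1,k):
        if st_[i,4]<minpx: continue
        P=W[lab==i]; r=rect(P)
        print(name,st_[i,4],"px",np.round(ce[i]),"z",np.round(np.nanmedian(P[:,2]),4),"mean",np.round(P.mean(0)*1000,1),"c",np.round(r[0],1),"size",np.round(r[1],1),"ang",round(r[2],1))
v,u=np.mgrid[:480,:640]
reg=(v<385)&(z<.1)
show("panel",reg&(z>.012)&(z<.04)&(x>.4)&(y<.18),500)
show("chip",reg&(z>.026)&(z<.04)&(x>.4)&(y<.18))
s=reg&(y>.2)&(x>.44)&(x<.56)
show("grip",s&(z>.074)); show("scr",s&(z>.024)); show("foot",s&(z>.024)&(z<.036))
hm=(abs(u-417)<9)&(abs(v-295)<9)&(px.sum(-1)<200); P=W[hm]
print("hole",len(P),u[hm].mean(),v[hm].mean())
# ray at z=.018
K=im["intrinsics"];M=im["mount"];ray=np.array([(u[hm].mean()-K[0,2])/K[0,0],(v[hm].mean()-K[1,2])/K[1,1],1])
d=im["Rt"]@(M[:3,:3]@ray);o=im["p"]+im["Rt"]@M[:3,3];print(o+d*(.018-o[2])/d[2])
# panel corners by image contour
m=(reg&(z>.012)&(z<.04)&(x>.4)&(y<.18)).astype(np.uint8)
c=max(cv2.findContours(m,cv2.RETR_EXTERNAL,cv2.CHAIN_APPROX_NONE)[0],key=cv2.contourArea)
ap=cv2.approxPolyDP(c,6,True)[:,0];print(ap.tolist(),[np.round(W[b,a]*1000).tolist() for a,b in ap])
E
```

```text
panel 22681 px [396. 287.] z 0.018 mean [539.   64.4  18.8] c [546.1  43.6] size [220.5 241.8] ang 3.2
chip 473 px [397. 278.] z 0.0316 mean [541.6  84.8  31.4] c [541.8  83.4] size [42.  19.7] ang 56.7
chip 500 px [437. 285.] z 0.0316 mean [591.2  64.5  31.4] c [591.5  63.5] size [30.3 29.6] ang 84.3
chip 456 px [394. 330.] z 0.0316 mean [525.5   8.7  31.3] c [526.    7.5] size [35.2 26.3] ang 78.3
grip 1443 px [346. 117.] z 0.0791 mean [511.2 294.3  78.8] c [511.3 293.5] size [69.5 21.8] ang 77.3
scr 2580 px [344. 116.] z 0.0766 mean [510.5 295.7  58.3] c [511.4 293.6] size [119.6  26.1] ang 77.3
foot 1036 px [342. 114.] z 0.0294 mean [510.1 297.7  29.4] c [511.4 293.6] size [119.6  26.1] ang 77.3
hole 6 417.0 294.5
[0.56632638 0.04878843 0.018     ]
[[469, 196], [302, 240], [345, 384], [435, 368], [426, 344], [432, 302], [450, 302], [492, 343]] [[649.0, 170.0, 16.0], [430.0, 158.0, 18.0], [442.0, -74.0, 18.0], [576.0, -74.0, 18.0], [569.0, -32.0, 17.0], [585.0, 33.0, 18.0], [609.0, 28.0, 18.0], [661.0, -50.0, 18.0]]
```

```bash
python3 - <<'E'
from h import *
p,R,s=st()
p,R=plan(p,R,[.5114,.2936,.16],down(-12.7))
plan(p,R,[.5114,.2936,.046],down(-12.7),vmax=25)
E
```

```text
[ -15.5, 27.7, 5.2, 0, 0.003, 0, -15.5, 27.8, 5.2, 0, 0.003, 0, -15.6, 27.7, 5.1, 0.001, 0.003, 0, -15.5, 27.8, 5.1, 0, 0.002, 0, -15.6, 27.8, 5, 0, 0.003, 0 ]
end [0.5114 0.2936 0.16  ]
[ 0, 22.8, 0, 0, 0, 0, 0, 22.8, 0, 0, 0, 0, 0, 22.8, 0, 0, 0, 0, 0, 22.8, 0, 0, 0, 0, 0.1, 22.8, 0.1, 0, 0, 0 ]
end [0.5114 0.2935 0.046 ]
```

Emit:
move_arm --targets '[-15.5, 27.7, 5.2, 0, 0.003, 0, -15.5, 27.8, 5.2, 0, 0.003, 0, -15.6, 27.7, 5.1, 0.001, 0.003, 0, -15.5, 27.8, 5.1, 0, 0.002, 0, -15.6, 27.8, 5, 0, 0.003, 0]'

```text
time_s: 4.0
position: [0.5123, 0.2894, 0.1597]
tool_rot: [[-0.224, 0.001, 0.975], [-0.975, -0.001, -0.224], [0.001, -1.0, 0.001]]
ft_force: [1.0, -0.9, 0.3]
grip_width: 0.0854
```

```bash
python3 - <<'E'
from h import *
from rig import get_image
p,R,s=st(); print(np.round(p,4),np.round(R,3).tolist())
im=get_image("wrist"); cv2.imwrite("pics/w3.png",im["pixels"][:,:,::-1])
W=wcloud(im,p,R); x,y,z=W[...,0],W[...,1],W[...,2]
m=(z>.074)&(z<.09)&(y>.2)&(abs(x-.51)<.06)&(abs(y-.29)<.07)
print(m.sum(),rect(W[m]),np.median(z[m]))
E
```

```text
[0.5123 0.2894 0.1597] [[-0.224, 0.001, 0.975], [-0.975, -0.001, -0.224], [0.001, -1.0, 0.001]]
2681 ((511.42803955078125, 294.4579772949219), (68.32310485839844, 21.71603775024414), 77.62226104736328) 0.07913930749573397
```

View pics/w3.png

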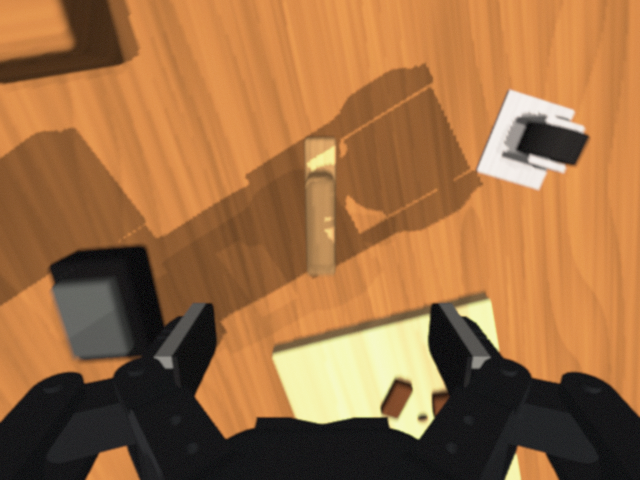

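The grip is centred between the fingers (320,210), with centre and yaw confirmed. Going down.

Emit:
move_arm --targets '[0, 24, 0, 0, 0, 0, 0, 24, 0, 0, 0, 0, 0, 24, 0, 0, 0, 0, 0, 24, 0, 0, 0, 0, 0, 18, 0, 0, 0, 0]'

```text
time_s: 4.68
position: [0.5121, 0.2886, 0.0463]
tool_rot: [[-0.224, 0.001, 0.975], [-0.975, -0.001, -0.224], [0.001, -1.0, 0.001]]
ft_force: [0.1, -0.4, 0.4]
grip_width: 0.0854
```

Emit:
move_arm --targets '[0, 0, 0, 0, 0, 0, 0, 0, 0, 0, 0, 0, 0, 0, 0, 0, 0, 0, 0, 0, 0, 0, 0, 0, 0, 0, 0, 0, 0, 0]' --hand -1 --squeeze 70

```text
time_s: 5.3
position: [0.5127, 0.2891, 0.048]
tool_rot: [[-0.224, 0.003, 0.975], [-0.975, -0.0, -0.224], [-0.0, -1.0, 0.003]]
ft_force: [-1.2, -1.5, 5.0]
grip_width: 0.019
```

Emit:
move_arm --targets '[0, 0, 0, 0, 0, 0, 0, 0, 0, 0, 0, 0, 0, 0, 0, 0, 0, 0, 0, 0, 0, 0, 0, 0, 0, 0, 0, 0, 0, 0]'

```text
time_s: 5.92
position: [0.5127, 0.2891, 0.048]
tool_rot: [[-0.224, 0.003, 0.975], [-0.975, -0.0, -0.224], [-0.0, -1.0, 0.003]]
ft_force: [-1.2, 0.2, 4.9]
grip_width: 0.0188
```

Emit:
move_arm --targets '[0, -12, 0, 0, 0, 0, 0, -12, 0, 0, 0, 0, 0, -12, 0, 0, 0, 0, 0, -12, 0, 0, 0, 0, 0, -12, 0, 0, 0, 0]'

```text
time_s: 6.55
position: [0.5123, 0.289, 0.1078]
tool_rot: [[-0.224, 0.001, 0.975], [-0.975, -0.001, -0.224], [0.0, -1.0, 0.002]]
ft_force: [-0.0, 0.0, -2.4]
grip_width: 0.0184
```

```bash
python3 - <<'E'
from h import *
from rig import get_image
p,R,s=st(); print(np.round(p,4),np.round(R,3).tolist(),s["ft_force"],s["grip_width"],s["time_s"])
im=get_image("wrist"); cv2.imwrite("pics/w4.png",im["pixels"][:,:,::-1])
im=get_image("scene"); a=im["pixels"][180:340,360:560,::-1]; cv2.imwrite("pics/s4.png",cv2.resize(a,None,fx=4,fy=3.7))
E
```

```text
[0.5123 0.289  0.1078] [[-0.224, 0.001, 0.975], [-0.975, -0.001, -0.224], [0.0, -1.0, 0.002]] [-0.00357551  0.00738382 -2.37806692] 0.01842485285305114 6.55
```

View pics/w4.png

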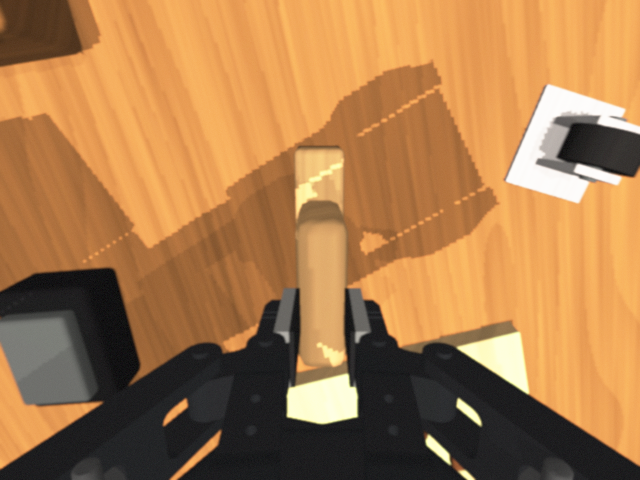

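View pics/s4.png

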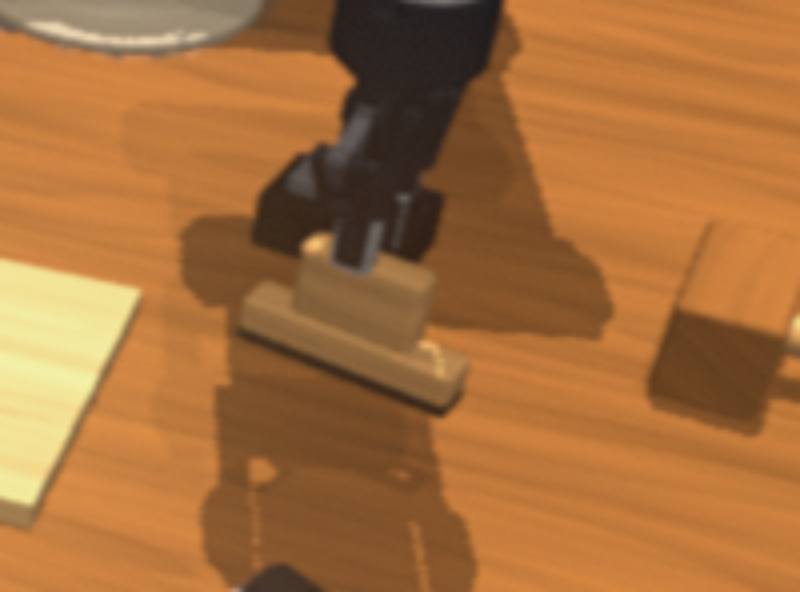

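In the scene view the fingers seem to hold the grip nearer its panel-side end, so I check the held pose in the tool frame.

```bash
python3 - <<'E'
from h import *
from rig import get_image
p,R,s=st()
im=get_image("wrist"); np.savez("w4.npz",p=p,Rt=R,**im)
W=wcloud(im,np.zeros(3),np.eye(3))*1000
for v in range(140,420,15): print(v,[(u,np.round(W[v,u],0).tolist()) for u in (290,320,350)])
im=get_image("scene"); Ws=cloud(im); T=((Ws-p)@R)*1000
px=im["pixels"].astype(int)
m=(abs(T[...,0])<120)&(abs(T[...,2])<40)&(T[...,1]>-60)&(T[...,1]<60)
for u in range(410,485,4):
  vs=np.where(m[:,u])[0]
  print(u,[(v,np.round(T[v,u]).astype(int).tolist(),px[v,u].sum()) for v in vs[::5]])
E
```

```text
140 [(290, [-64.0, 109.0, -24.0]), (320, [-64.0, 108.0, -1.0]), (350, [-64.0, 108.0, 21.0])]
155 [(290, [-53.0, 109.0, -24.0]), (320, [-61.0, 18.0, -1.0]), (350, [-53.0, 109.0, 21.0])]
170 [(290, [-42.0, 109.0, -24.0]), (320, [-53.0, 18.0, -1.0]), (350, [-42.0, 108.0, 21.0])]
185 [(290, [-31.0, 108.0, -24.0]), (320, [-46.0, 18.0, -1.0]), (350, [-31.0, 109.0, 22.0])]
200 [(290, [-19.0, 108.0, -25.0]), (320, [-39.0, 11.0, -1.0]), (350, [-19.0, 108.0, 22.0])]
215 [(290, [-7.0, 109.0, -25.0]), (320, [-39.0, -21.0, -1.0]), (350, [-7.0, 110.0, 22.0])]
230 [(290, [5.0, 109.0, -25.0]), (320, [-36.0, -31.0, -1.0]), (350, [5.0, 108.0, 22.0])]
245 [(290, [17.0, 107.0, -26.0]), (320, [-30.0, -32.0, -1.0]), (350, [17.0, 108.0, 23.0])]
260 [(290, [31.0, 110.0, -26.0]), (320, [-23.0, -30.0, -1.0]), (350, [31.0, 109.0, 23.0])]
275 [(290, [44.0, 108.0, -26.0]), (320, [-17.0, -32.0, -1.0]), (350, [44.0, 109.0, 23.0])]
290 [(290, [-11.0, -33.0, -13.0]), (320, [-10.0, -32.0, -1.0]), (350, [-12.0, -36.0, 11.0])]
305 [(290, [-11.0, -47.0, -12.0]), (320, [-3.0, -32.0, -1.0]), (350, [-11.0, -47.0, 10.0])]
3
[... 4282 characters left out ...]
-4], np.int64(308)), (np.int64(258), [-37, -28, 6], np.int64(329)), (np.int64(263), [-39, -15, 4], np.int64(277)), (np.int64(268), [-39, 2, -4], np.int64(322)), (np.int64(274), [-41, 18, -6], np.int64(534)), (np.int64(279), [-48, 19, 9], np.int64(397)), (np.int64(284), [-51, 29, 10], np.int64(293)), (np.int64(289), [-53, 41, 10], np.int64(183))]
470 [(np.int64(274), [-48, 17, -10], np.int64(371)), (np.int64(279), [-55, 18, 4], np.int64(458)), (np.int64(284), [-59, 25, 10], np.int64(307)), (np.int64(289), [-62, 36, 11], np.int64(297))]
474 [(np.int64(276), [-56, 21, -14], np.int64(371)), (np.int64(281), [-63, 20, 2], np.int64(348)), (np.int64(286), [-64, 36, -3], np.int64(220))]
478 []
482 []
```

```bash
python3 - <<'E'
from h import *
from rig import get_image
p,R,s=st()
im=get_image("scene"); np.savez("s4.npz",p=p,Rt=R,**im)
px=im["pixels"]; Ws=cloud(im); T=((Ws-p)@R)*1000
for v in range(236,266,2): print(v,[(px[v,u].tolist(),np.round(T[v,u]).astype(int).tolist()) for u in (442,446,450,454)])
cv2.imwrite("pics/s5.png",cv2.resize(px[215:305,400:500,::-1],None,fx=6,fy=6,interpolation=cv2.INTER_NEAREST))
w=dict(np.load("w4.npz"));cv2.imwrite("pics/w5.png",cv2.resize(w["pixels"][190:400,220:430,::-1],None,fx=2.8,fy=2.8))
E
```

```text
236 [([57, 42, 33], [6, -83, 43]), ([57, 44, 37], [0, -83, 37]), ([53, 38, 28], [-13, -95, 50]), ([55, 42, 34], [-10, -79, 21])]
238 [([57, 40, 31], [6, -78, 42]), ([57, 43, 35], [-2, -81, 41]), ([55, 39, 29], [-12, -88, 46]), ([55, 41, 33], [-11, -76, 23])]
240 [([58, 41, 31], [84, 70, -165]), ([56, 41, 31], [4, -64, 23]), ([54, 39, 31], [-11, -80, 41]), ([70, 58, 52], [-11, -70, 21])]
242 [([58, 41, 32], [82, 74, -163]), ([58, 42, 34], [3, -61, 24]), ([53, 36, 27], [-5, -63, 22]), ([104, 96, 90], [-10, -61, 15])]
244 [([133, 99, 63], [21, -32, -5]), ([57, 42, 33], [2, -56, 24]), ([56, 41, 31], [-6, -60, 25]), ([95, 86, 81], [-11, -57, 15])]
246 [([161, 122, 81], [17, -33, 4]), ([60, 45, 36], [2, -49, 21]), ([60, 45, 38], [-6, -54, 22]), ([84, 75, 68], [-11, -52, 14])]
248 [([143, 109, 76], [13, -34, 11]), ([59, 42, 35], [2, -44, 20]), ([66, 53, 46], [-7, -49, 22]), ([84, 71, 59], [-12, -46, 13])]
250 [([125, 97, 71], [14, -26, 7]), ([58, 41, 32], [1, -39, 20]), ([74, 63, 55], [-8, -45, 23]), ([138, 102, 67], [-8, -32, -1])]
252 [([131, 99, 69], [12, -25, 11]), ([74, 62, 54], [0, -3
[... 160 characters left out ...]
-7, -30, 15]), ([173, 125, 77], [-13, -29, 8])]
256 [([134, 98, 61], [11, -14, 9]), ([130, 94, 56], [2, -19, 11]), ([134, 99, 63], [-6, -22, 10]), ([147, 107, 64], [-13, -23, 7])]
258 [([140, 102, 63], [11, -7, 7]), ([134, 97, 59], [2, -12, 8]), ([130, 95, 57], [-7, -18, 10]), ([133, 97, 59], [-15, -22, 11])]
260 [([140, 103, 62], [9, -5, 10]), ([141, 102, 61], [1, -7, 8]), ([136, 99, 60], [-8, -13, 10]), ([131, 95, 58], [-17, -18, 12])]
262 [([137, 101, 61], [10, 3, 6]), ([139, 101, 61], [0, -2, 8]), ([142, 103, 62], [-7, -5, 6]), ([138, 100, 60], [-16, -9, 6])]
264 [([129, 94, 56], [7, 4, 12]), ([136, 100, 61], [-1, 0, 11]), ([140, 101, 61], [-10, -4, 11]), ([143, 103, 63], [-18, -7, 10])]
```

View pics/s5.png

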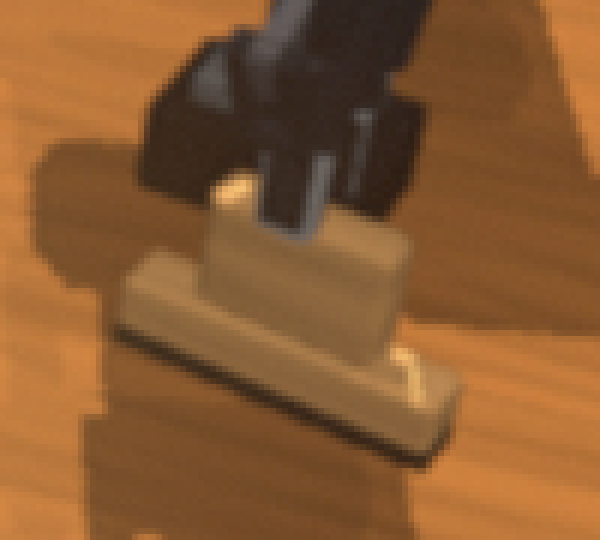

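View pics/w5.png

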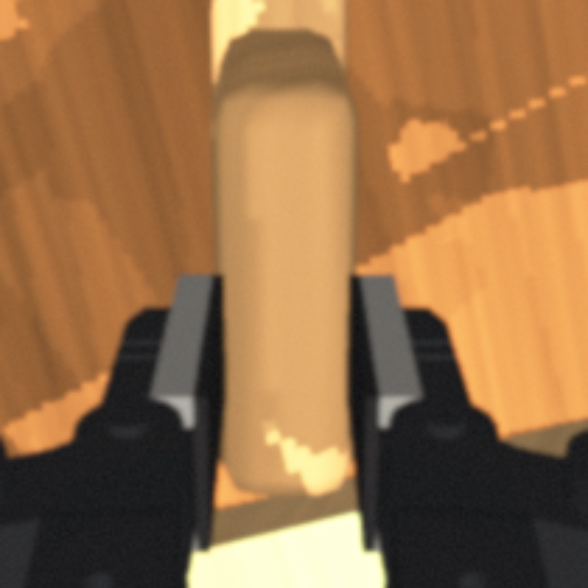

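```bash
python3 - <<'E'
from h import *
for f in ("w2","w4"):
    im=dict(np.load(f+".npz")); W=wcloud(im,np.zeros(3),np.eye(3))*1000
    z=im["z_map"]
    x,y,zz=W[...,0],W[...,1],W[...,2]
    v,u=np.mgrid[:480,:640]
    m=(v>285)&(y<-20)&(np.abs(zz)<80)&(z>0)
    if f=="w4": m&=np.abs(zz)>8
    print(f,"max y",np.percentile(y[m],[90,99,99.9,100]))
    for rr in range(290,420,12):
        r=[(a,np.round(W[rr,a]).astype(int).tolist()) for a in range(120,320,12) if m[rr,a]]
        print(rr,r)
E
```

```text
w2 max y [-72.88935652 -47.62498913 -42.54078637 -40.5910652 ]
290 []
302 []
314 [(192, [-11, -53, -47]), (204, [-10, -53, -43])]
326 [(168, [-7, -55, -55]), (180, [-12, -64, -47]), (192, [-11, -63, -44]), (204, [-6, -54, -43])]
338 [(156, [-7, -63, -56]), (168, [-11, -69, -49]), (180, [-11, -70, -45]), (192, [-9, -66, -43]), (204, [-2, -55, -43]), (216, [6, -42, -43])]
350 [(156, [-8, -71, -53]), (168, [-11, -76, -47]), (180, [-11, -75, -43]), (192, [-4, -66, -43]), (204, [2, -57, -43])]
362 [(132, [-13, -84, -53]), (144, [-14, -86, -49]), (156, [-12, -82, -47]), (168, [-8, -78, -46]), (180, [-7, -76, -43]), (192, [-1, -68, -43]), (204, [7, -58, -43])]
374 [(120, [-12, -89, -54]), (132, [-13, -89, -51]), (144, [-12, -88, -48]), (156, [-12, -88, -45]), (168, [-13, -89, -41]), (180, [-4, -78, -43]), (192, [3, -69, -43]), (204, [11, -58, -43])]
386 [(120, [-12, -93, -52]), (132, [-12, -92, -49]), (144, [-12, -93, -45]), (156, [-11, -92, -43]), (168, [-13, -94, -39]), (180, [-1, -80, -43]), (192, [6, -71, -43])]
398 [(120, [-11, -96, -50]), (132, [-12, -97, -47]), (144, [-12, -97, -44])
[... 1879 characters left out ...]
 [-17, -98, -11]), (288, [6, -72, -11])]
398 [(120, [-13, -98, -49]), (132, [-12, -97, -47]), (144, [-12, -97, -44]), (156, [-13, -98, -40]), (168, [-11, -96, -38]), (180, [-9, -94, -36]), (192, [-2, -85, -37]), (204, [-1, -85, -34]), (216, [-1, -84, -31]), (228, [-17, -103, -21]), (240, [-17, -103, -19]), (252, [-16, -102, -16]), (264, [-17, -102, -13]), (276, [-17, -103, -10])]
410 [(120, [-12, -101, -47]), (132, [-12, -101, -45]), (144, [-12, -101, -42]), (156, [-10, -98, -41]), (168, [-9, -97, -38]), (192, [3, -85, -38]), (204, [3, -85, -34]), (216, [4, -84, -31]), (228, [-18, -107, -20]), (240, [-17, -107, -18]), (252, [-17, -107, -15]), (264, [-18, -107, -13]), (276, [-17, -106, -10])]
```

Both cameras show the real fingertips about 38 mm behind where the reported TCP implies: shut tips lie at tool y ≈ -30, not +8. Only the grip's rounded top edge is pinched, so I set the scraper back down and regrasp deeper.

Emit:
move_arm --targets '[0, 15, 0, 0, 0, 0, 0, 15, 0, 0, 0, 0, 0, 15, 0, 0, 0, 0, 0, 10, 0, 0, 0, 0, 0, 4.5, 0, 0, 0, 0]'

```text
time_s: 7.42
position: [0.5124, 0.2885, 0.0479]
tool_rot: [[-0.224, 0.001, 0.975], [-0.975, -0.002, -0.224], [0.002, -1.0, 0.002]]
ft_force: [-8.2, -7.7, 28.8]
grip_width: 0.0188
```

Emit:
move_arm --targets '[0, 0, 0, 0, 0, 0, 0, 0, 0, 0, 0, 0, 0, 0, 0, 0, 0, 0, 0, 0, 0, 0, 0, 0, 0, 0, 0, 0, 0, 0]' --hand 1

```text
time_s: 8.05
position: [0.5124, 0.289, 0.0473]
tool_rot: [[-0.224, 0.001, 0.975], [-0.975, -0.001, -0.224], [0.001, -1.0, 0.002]]
ft_force: [-0.7, 0.3, 0.1]
grip_width: 0.0856
```

```bash
python3 - <<'E'
from h import *
from rig import get_image
p,R,s=st(); print(np.round(p,4),np.round(R,3).tolist(),s["grip_width"])
im=get_image("wrist"); cv2.imwrite("pics/w6.png",im["pixels"][:,:,::-1])
W=wcloud(im,p,R); x,y,z=W[...,0],W[...,1],W[...,2]
T=wcloud(im,np.zeros(3),np.eye(3))*1000
m=(z>.074)&(z<.09)&(abs(T[...,2])<25)&(abs(T[...,0])<80)
print(m.sum(),rect(W[m]),np.median(z[m]))
print(rect(T[m][:,[0,2]]/1000))
E
```

```text
[0.5124 0.289  0.0473] [[-0.224, 0.001, 0.975], [-0.975, -0.001, -0.224], [0.001, -1.0, 0.002]] 0.08561169525443034
7150 ((511.67718505859375, 293.676513671875), (68.96389770507812, 21.917156219482422), 77.52178192138672) 0.07918749723390042
((-4.3781280517578125, -1.683547019958496), (68.96522521972656, 21.916725158691406), 0.46893176436424255)
```

View pics/w6.png

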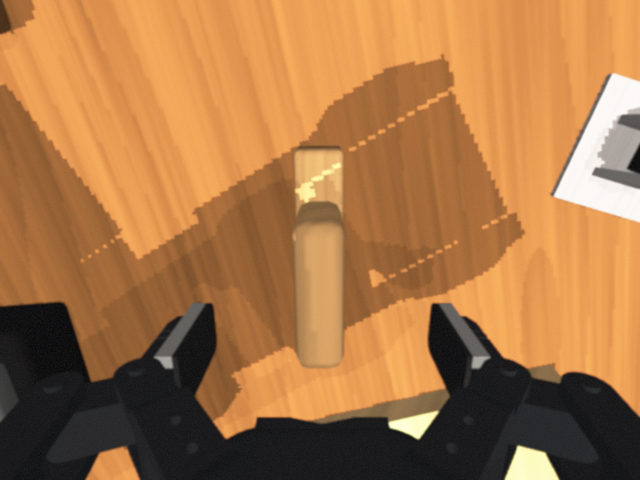

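The scraper stands upright, unmoved. Shift to its centre, then lower 41 mm.

Emit:
move_arm --targets '[-4.4, 0, -1.5, 0, 0, 0, 0, 12, 0, 0, 0, 0, 0, 12, 0, 0, 0, 0, 0, 11, 0, 0, 0, 0, 0, 6, 0, 0, 0, 0]'

```text
time_s: 8.72
position: [0.5116, 0.2934, 0.0052]
tool_rot: [[-0.224, 0.0, 0.975], [-0.975, -0.001, -0.224], [0.001, -1.0, 0.0]]
ft_force: [0.6, -0.6, 0.2]
grip_width: 0.0852
```

Emit:
move_arm --targets '[0, 0, 0, 0, 0, 0, 0, 0, 0, 0, 0, 0, 0, 0, 0, 0, 0, 0, 0, 0, 0, 0, 0, 0, 0, 0, 0, 0, 0, 0]' --hand -1 --squeeze 80

```text
time_s: 9.35
position: [0.5123, 0.2937, 0.0069]
tool_rot: [[-0.224, 0.002, 0.975], [-0.975, -0.001, -0.224], [-0.0, -1.0, 0.003]]
ft_force: [1.2, -0.4, 4.1]
grip_width: 0.0217
```

```bash
python3 - <<'E'
from h import *
from rig import get_image
p,R,s=st(); print(np.round(p,4),np.round(R,3).tolist(),s["grip_width"],s["ft_force"],s["time_s"])
im=get_image("scene"); cv2.imwrite("pics/s7.png",cv2.resize(im["pixels"][215:305,400:500,::-1],None,fx=6,fy=6))
im=get_image("wrist"); 
T=wcloud(im,np.zeros(3),np.eye(3))*1000
m=(abs(T[...,2])<14)&(abs(T[...,0])<80)&(T[...,1]>-80)&(T[...,1]<-65)
print(rect(T[m][:,[0,2]]/1000),np.median(T[m][:,1]))
E
```

```text
[0.5123 0.2937 0.0069] [[-0.224, 0.002, 0.975], [-0.975, -0.001, -0.224], [-0.0, -1.0, 0.003]] 0.021678903262518937 [ 1.15963525 -0.359318    4.06926202] 9.35
((-6.757001876831055, -0.32351112365722656), (27.987695693969727, 56.108943939208984), 86.54813385009766) -72.28087592523164
```

View pics/s7.png

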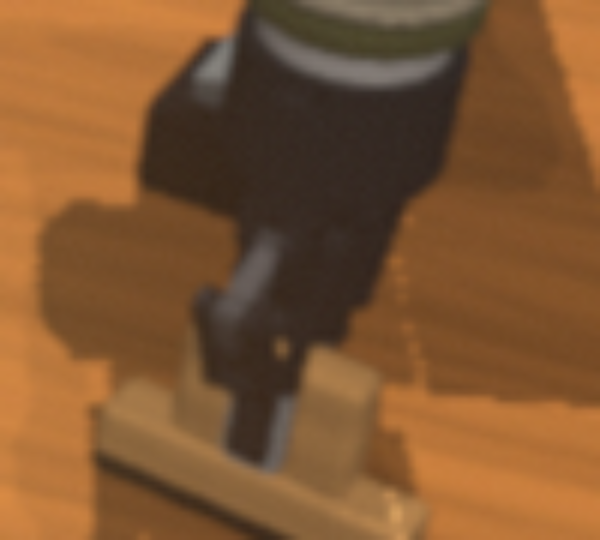

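Good hold at 21.7 mm, fingertips just above the foot. Now carry it to the near side of the panel.

```bash
python3 - <<'E'
from h import *
p,R,s=st()
p,R=plan(p,R,p+[0,0,.08],down(-12.7),vmax=25,n=5)
p,R=plan(p,R,[.471,.043,.087],down(3.2),vmax=30)
p,R=plan(p,R,[.471,.043,.0264],down(3.2),vmax=25)
c,s=np.cos(np.radians(3.2)),np.sin(np.radians(3.2))
plan(p,R,p+[.185*c,.185*s,0],down(3.2),n=15)
E
```

```text
[ 0, -16, 0, 0, -0.001, 0, 0, -16, 0.1, -0.001, -0.001, 0, 0, -16, 0, 0, -0.001, 0, 0, -16, 0, -0.001, 0, 0, 0, -16, 0, 0, -0.001, 0 ]
end [0.5123 0.2937 0.0869]
[ 25.4, 0, 1.5, 0, -0.028, 0, 25.4, 0, 0.8, 0, -0.028, 0, 25.4, 0, 0.1, 0, -0.027, 0, 25.4, -0.1, -0.7, 0, -0.028, 0, 25.3, 0, -1.3, 0, -0.028, 0 ]
[ 25.3, 0, -2, 0, -0.028, 0, 25.3, 0, -2.8, 0, -0.028, 0, 25.2, 0, -3.4, 0, -0.027, 0, 25, 0, -4.1, 0, -0.028, 0, 25, 0, -4.9, 0, -0.028, 0 ]
end [0.471 0.043 0.087]
[ 0, 12.1, 0, 0, 0, 0, 0, 12.1, 0, 0, 0, 0, 0, 12.1, 0, 0, 0, 0, 0, 12.2, 0, 0, 0, 0, 0, 12.1, 0, 0, 0, 0 ]
end [0.471  0.043  0.0264]
[ 0, 0, 12.3, 0, 0, 0, 0, 0, 12.4, 0, 0, 0, 0, 0, 12.3, 0, 0, 0, 0, 0, 12.3, 0, 0, 0, 0, 0, 12.4, 0, 0, 0 ]
[ 0, 0, 12.3, 0, 0, 0, 0, 0, 12.3, 0, 0, 0, 0, 0, 12.4, 0, 0, 0, 0, 0.1, 12.3, 0, 0, 0, 0, 0, 12.3, 0, 0, 0 ]
[ 0, 0, 12.4, 0, 0, 0, 0, 0, 12.3, 0, 0, 0, 0, 0, 12.3, 0, 0, 0, 0, 0, 12.4, 0, 0, 0, 0, 0, 12.3, 0, 0, 0 ]
end [0.6557 0.0533 0.0264]
```

Emit:
move_arm --targets '[0, -16, 0, 0, -0.001, 0, 0, -16, 0, 0, -0.001, 0, 0, -16, 0, 0, -0.001, 0, 0, -16, 0, 0, 0, 0, 0, -16, 0, 0, 0, 0]'

```text
time_s: 10.07
position: [0.5118, 0.2937, 0.0876]
tool_rot: [[-0.221, 0.002, 0.975], [-0.975, -0.001, -0.221], [0.0, -1.0, 0.002]]
ft_force: [0.6, -1.2, -2.2]
grip_width: 0.0212
```

Emit:
move_arm --targets '[25.4, 0, 1.5, 0, -0.028, 0, 25.4, 0, 0.8, 0, -0.028, 0, 25.4, 0, 0.1, 0, -0.027, 0, 25.4, 0, -0.7, 0, -0.028, 0, 25.3, 0, -1.3, 0, -0.028, 0]'

```text
time_s: 10.7
position: [0.4909, 0.1676, 0.0871]
tool_rot: [[-0.083, 0.002, 0.997], [-0.997, -0.001, -0.083], [0.001, -1.0, 0.002]]
ft_force: [0.3, 0.4, -3.4]
grip_width: 0.0211
```

Emit:
move_arm --targets '[25.3, 0, -2, 0, -0.028, 0, 25.3, 0, -2.8, 0, -0.028, 0, 25.2, 0, -3.4, 0, -0.027, 0, 25, 0, -4.1, 0, -0.028, 0, 25, 0, -4.9, 0, -0.028, 0]'

```text
time_s: 11.32
position: [0.4702, 0.0422, 0.0872]
tool_rot: [[0.056, 0.002, 0.998], [-0.998, -0.001, 0.056], [0.001, -1.0, 0.002]]
ft_force: [-0.6, 0.0, -2.3]
grip_width: 0.0212
```

```bash
python3 - <<'E'
from h import *
from rig import get_image
p,R,s=st(); print(np.round(p,4),np.round(R,3).tolist(),s["grip_width"],s["ft_force"],s["time_s"])
im=get_image("wrist"); cv2.imwrite("pics/w8.png",im["pixels"][:,:,::-1])
W=wcloud(im,p,R);x,y,z=W[...,0],W[...,1],W[...,2]
im=get_image("scene"); W=cloud(im); cv2.imwrite("pics/s8.png",cv2.resize(im["pixels"][190:350,230:450,::-1],None,fx=3.6,fy=3.6))
plan(p,R,[.471,.043,.0264],down(3.2),vmax=25)
E
```

```text
[0.4702 0.0422 0.0872] [[0.056, 0.002, 0.998], [-0.998, -0.001, 0.056], [0.001, -1.0, 0.002]] 0.021192111540738773 [-0.57431847  0.04640861 -2.34238452] 11.325
[ -0.2, 12.2, 0.1, 0, 0, 0, -0.1, 12.1, 0.2, -0.001, 0, 0, -0.2, 12.2, 0.1, 0, 0, 0.001, -0.1, 12.1, 0.2, 0, 0, 0, -0.2, 12.2, 0.1, -0.001, 0, 0 ]
end [0.471  0.043  0.0264]
```

View pics/s8.png

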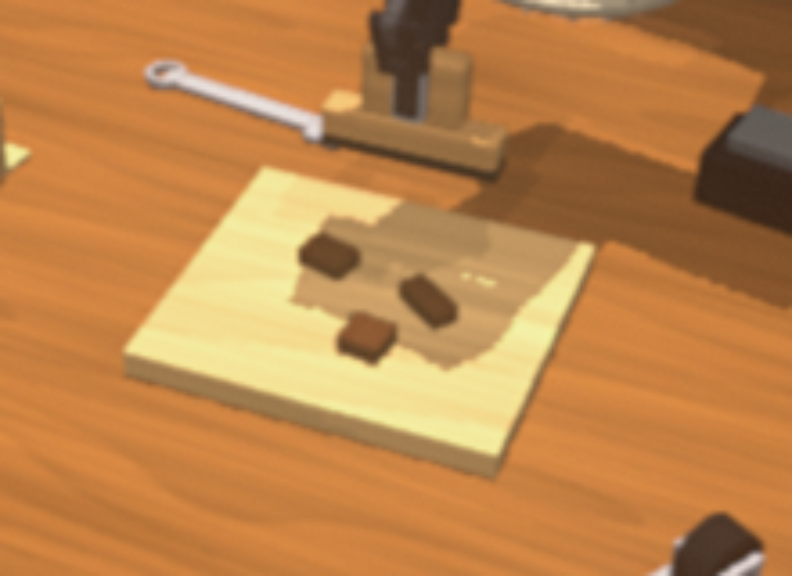

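View pics/w8.png

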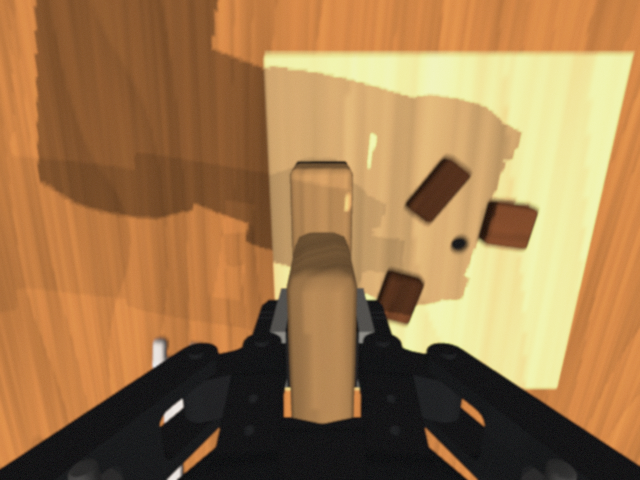

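```bash
python3 - <<'E'
from h import *
from rig import get_image
p,R,s=st(); im=get_image("wrist"); W=wcloud(im,p,R);x,y,z=W[...,0],W[...,1],W[...,2]
c,sn=np.cos(np.radians(3.2)),np.sin(np.radians(3.2))
Q=np.stack([(x-.5461)*c+(y-.0436)*sn,-(x-.5461)*sn+(y-.0436)*c],-1)*1000
v,u=np.mgrid[:480,:640]
m=(z>.025)&(z<.04)&(u>375)&(v<330)
k,lab,st_,ce=cv2.connectedComponentsWithStats(m.astype(np.uint8))
for i in range(1,k):
    if st_[i,4]>80: print(ce[i],Q[lab==i].min(0),Q[lab==i].max(0))
m=(z>.1)&(z<.115)&(u>280)&(u<360)&(v<300);print("foot",Q[m].min(0),Q[m].max(0))
m=(z>.012)&(z<.022)&(v<300)&(u>265); print("panel",np.percentile(Q[m],[.2,99.8],axis=0))
m=(abs(u-459)<10)&(abs(v-243)<10)&(im["pixels"].sum(-1)<200);print("hole px",m.sum(),u[m].mean(),v[m].mean(),"depthpts",np.median(W[m],0))
K=im["intrinsics"];M=im["mount"];ray=np.array([(u[m].mean()-K[0,2])/K[0,0],(v[m].mean()-K[1,2])/K[1,1],1])
d=R@(M[:3,:3]@ray);o=p+R@M[:3,3];print(o+d*(.018-o[2])/d[2])
E
```

```text
[439.10989512 185.61650707] [-21.10704707  18.22985893] [17.05067811 61.1270794 ]
[510.17509025 221.19359206] [29.61801482  0.30615928] [62.70789217 32.89762898]
[400.47141256 293.26401345] [-36.87479715 -54.9797269 ] [ -6.30704362 -15.86739   ]
foot [-89.2538164   22.54463773] [-63.20753023  61.40671652]
panel [[-109.63058958  -44.17936099]
 [ 109.681929    119.98874117]]
hole px 149 459.8859060402685 239.51006711409397 depthpts [nan nan nan]
[0.56541598 0.0458837  0.018     ]
```

Foot covers panel y -59 to 61, and the chips cover -55 to 61. One push will do; lower and push.

Emit:
move_arm --targets '[0, 12.2, 0.1, 0, 0, 0, 0, 12.1, 0.2, 0, 0, 0, 0, 12.2, 0.1, 0, 0, 0, 0, 12.1, 0.2, 0, 0, 0, 0, 11.7, 0, 0, 0, 0]'

```text
time_s: 12.1
position: [0.4709, 0.0431, 0.0252]
tool_rot: [[0.055, 0.001, 0.998], [-0.998, -0.001, 0.055], [0.001, -1.0, 0.001]]
ft_force: [-0.5, -0.9, -2.5]
grip_width: 0.021
```

Emit:
move_arm --targets '[0, 0, 8, 0, 0, 0, 0, 0, 10, 0, 0, 0, 0, 0, 10, 0, 0, 0, 0, 0, 10, 0, 0, 0, 0, 0, 10, 0, 0, 0]'

```text
time_s: 12.72
position: [0.5196, 0.0457, 0.0262]
tool_rot: [[0.055, 0.001, 0.998], [-0.998, -0.001, 0.055], [0.001, -1.0, 0.001]]
ft_force: [0.1, 0.5, -2.3]
grip_width: 0.0212
```

Emit:
move_arm --targets '[0, 0, 10, 0, 0, 0, 0, 0, 10, 0, 0, 0, 0, 0, 10, 0, 0, 0, 0, 0, 10, 0, 0, 0, 0, 0, 10, 0, 0, 0]'

```text
time_s: 13.35
position: [0.5695, 0.0484, 0.0263]
tool_rot: [[0.055, 0.001, 0.998], [-0.998, -0.001, 0.055], [0.001, -1.0, 0.001]]
ft_force: [-0.5, -1.1, -2.1]
grip_width: 0.0212
```

```bash
python3 - <<'E'
from h import *
from rig import get_image
p,R,s=st(); print(np.round(p,4),np.round(R,3).tolist(),s["grip_width"],s["ft_force"],s["time_s"])
im=get_image("wrist"); cv2.imwrite("pics/w9.png",im["pixels"][:,:,::-1])
im=get_image("scene"); W=cloud(im); cv2.imwrite("pics/s9.png",cv2.resize(im["pixels"][190:350,230:450,::-1],None,fx=3.6,fy=3.6))
E
```

```text
[0.5695 0.0484 0.0263] [[0.055, 0.001, 0.998], [-0.998, -0.001, 0.055], [0.001, -1.0, 0.001]] 0.021181372407096565 [-0.46490763 -1.10714345 -2.08348668] 13.35
```

View pics/s9.png

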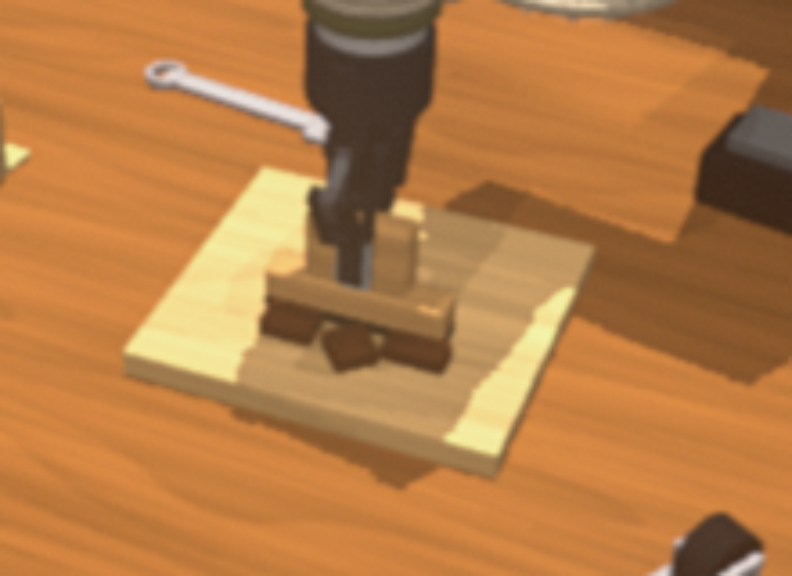

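View pics/w9.png

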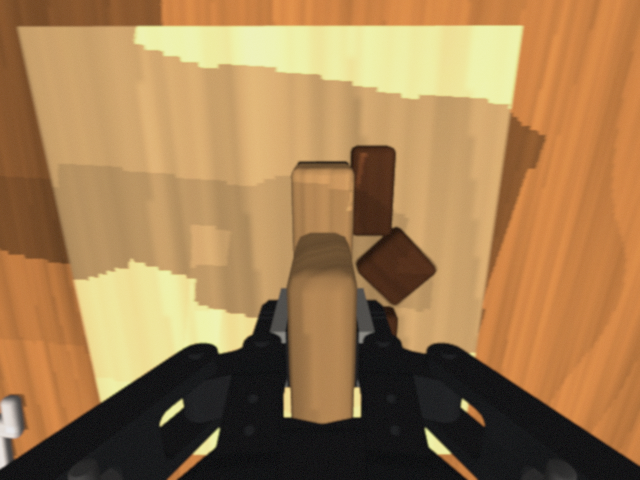

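All three chips ride in front of the foot. I continue past the far edge.

Emit:
move_arm --targets '[0, 0, 10, 0, 0, 0, 0, 0, 10, 0, 0, 0, 0, 0, 10, 0, 0, 0, 0, 0, 10, 0, 0, 0, 0, 0, 10, 0, 0, 0]'

```text
time_s: 14.08
position: [0.6194, 0.0512, 0.0263]
tool_rot: [[0.055, 0.001, 0.998], [-0.998, -0.001, 0.055], [0.001, -1.0, 0.001]]
ft_force: [1.0, 0.2, -2.2]
grip_width: 0.0212
```

Emit:
move_arm --targets '[0, 0, 10, 0, 0, 0, 0, 0, 10, 0, 0, 0, 0, 0, 9, 0, 0, 0, 0, 0, 8, 0, 0, 0, 0, 0, 8, 0, 0, 0]'

```text
time_s: 14.7
position: [0.6641, 0.0536, 0.0264]
tool_rot: [[0.055, 0.001, 0.998], [-0.998, -0.001, 0.055], [0.001, -1.0, 0.001]]
ft_force: [-0.1, -0.9, -1.8]
grip_width: 0.0211
```

```bash
python3 - <<'E'
from h import *
from rig import get_image
p,R,s=st(); print(np.round(p,4),np.round(R,3).tolist(),s["grip_width"],s["ft_force"],s["time_s"],np.round(s["q"]))
im=get_image("wrist"); cv2.imwrite("pics/w10.png",im["pixels"][:,:,::-1])
im=get_image("scene"); W=cloud(im); cv2.imwrite("pics/s10.png",cv2.resize(im["pixels"][190:350,230:450,::-1],None,fx=3.6,fy=3.6))
E
```

```text
[0.6641 0.0536 0.0264] [[0.055, 0.001, 0.998], [-0.998, -0.001, 0.055], [0.001, -1.0, 0.001]] 0.021075214224992755 [-0.08296502 -0.87985869 -1.8398346 ] 14.7 [-6. 42. 68. -0. 70. -9.]
```

View pics/s10.png

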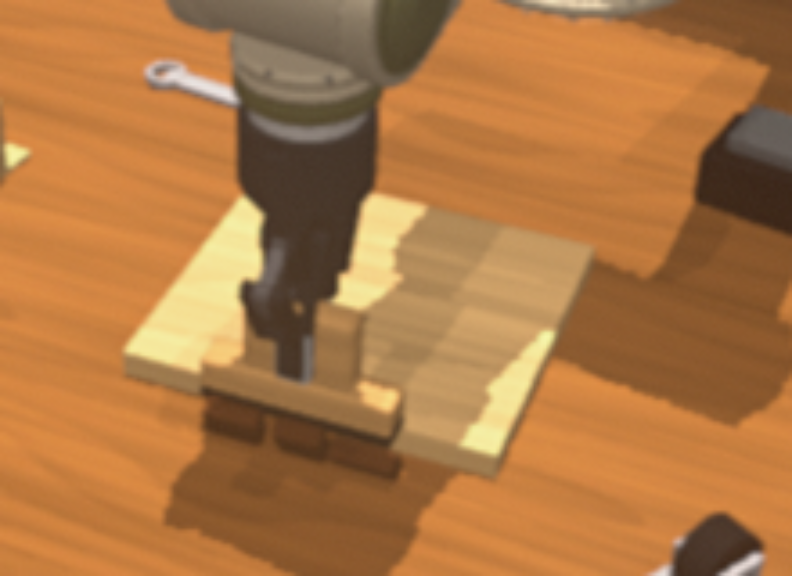

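View pics/w10.png

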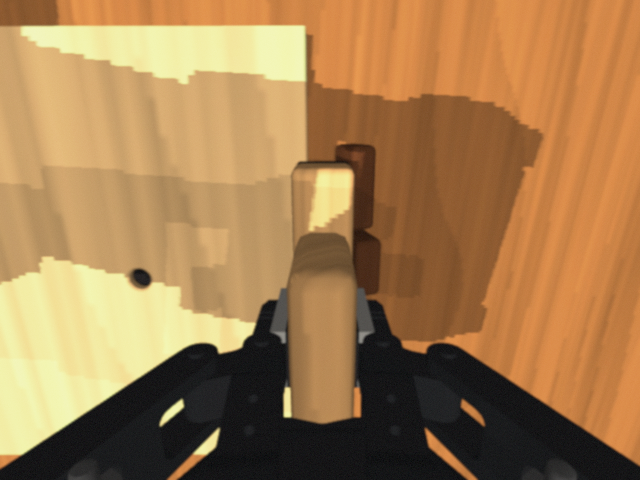

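The chips lie on the bench past the far edge. Lift straight up and verify.

Emit:
move_arm --targets '[0, -10, 0, 0, 0, 0, 0, -16, 0, 0, 0, 0, 0, -16, 0, 0, 0, 0, 0, -16, 0, 0, 0, 0, 0, -12, 0, 0, 0, 0]'

```text
time_s: 15.42
position: [0.6638, 0.0536, 0.098]
tool_rot: [[0.055, 0.003, 0.998], [-0.998, -0.001, 0.055], [0.001, -1.0, 0.003]]
ft_force: [0.0, 0.5, -1.8]
grip_width: 0.0211
```

Emit:
move_arm --targets '[0, 0, -30, 0, 0, 0, 0, 0, -30, 0, 0, 0, 0, 0, -30, 0, 0, 0, 0, 0, -30, 0, 0, 0, 0, 0, -20, 0, 0, 0]'

```text
time_s: 16.05
position: [0.5226, 0.046, 0.0968]
tool_rot: [[0.055, 0.001, 0.998], [-0.998, -0.001, 0.055], [0.001, -1.0, 0.001]]
ft_force: [-0.0, -0.9, -2.8]
grip_width: 0.0212
```

```bash
python3 - <<'E'
from h import *
from rig import get_image
p,R,s=st(); print(np.round(p,4),np.round(R,3).tolist(),s["grip_width"],s["ft_force"],s["time_s"])
im=get_image("wrist"); cv2.imwrite("pics/w11.png",im["pixels"][:,:,::-1])
W=wcloud(im,p,R);x,y,z=W[...,0],W[...,1],W[...,2]
c,sn=np.cos(np.radians(3.2)),np.sin(np.radians(3.2))
Q=np.stack([(x-.5461)*c+(y-.0436)*sn,-(x-.5461)*sn+(y-.0436)*c],-1)*1000
m=(z>.006)&(z<.05)&(Q[...,0]>112)&(Q[...,0]<200)
k,lab,st_,ce=cv2.connectedComponentsWithStats(m.astype(np.uint8))
for i in range(1,k):
    if st_[i,4]>40: print(np.round(ce[i]),np.round(Q[lab==i].min(0)),np.round(Q[lab==i].max(0)),np.median(z[lab==i]))
im=get_image("scene"); W=cloud(im); cv2.imwrite("pics/s11.png",cv2.resize(im["pixels"][190:350,230:450,::-1],None,fx=3.6,fy=3.6))
E
```

```text
[0.5226 0.046  0.0968] [[0.055, 0.001, 0.998], [-0.998, -0.001, 0.055], [0.001, -1.0, 0.001]] 0.02118558035566771 [-0.01499883 -0.88934227 -2.84217386] 16.05
[563. 169.] [134.  28.] [155.  69.] 0.013404931945165732
[563. 221.] [137.  -3.] [168.  26.] 0.013489692151858863
[531. 279.] [125. -50.] [140. -14.] 0.024007867682026868
```

View pics/s11.png

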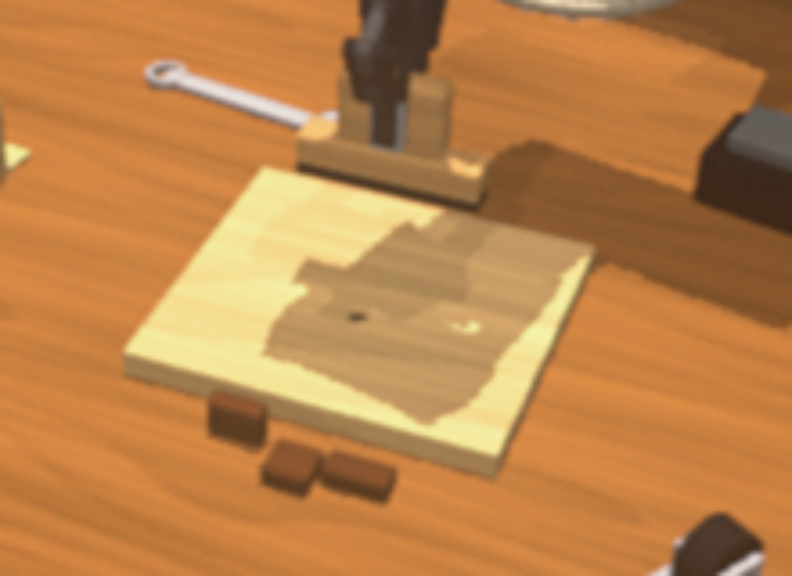

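View pics/w11.png

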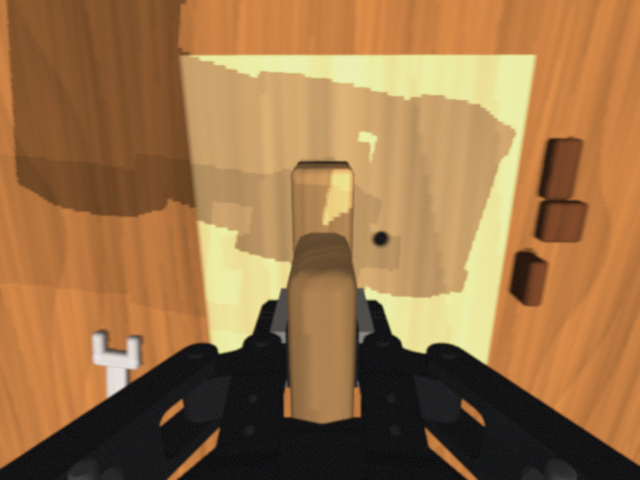

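All three chips are off the panel (panel x between 125 and 168 mm; chip_a on its edge). Return the scraper to its old place.

```bash
python3 - <<'E'
from h import *
p,R,s=st()
p,R=plan(p,R,[.512,.2935,.09],down(-12.7),vmax=30)
p,R=plan(p,R,[.512,.2935,.0075],down(-12.7),n=5)
E
```

```text
[ -24.8, 0.7, 0.3, 0, 0.028, 0, -24.7, 0.6, -0.3, 0, 0.027, 0, -24.8, 0.7, -1.1, 0, 0.028, 0, -24.7, 0.7, -1.7, 0, 0.028, 0, -24.6, 0.6, -2.4, 0, 0.027, 0 ]
[ -24.6, 0.7, -3.1, 0, 0.028, 0, -24.5, 0.7, -3.8, 0, 0.028, 0, -24.3, 0.6, -4.4, -0.001, 0.027, 0.001, -24.3, 0.7, -5.1, 0, 0.028, 0, -24.1, 0.7, -5.8, 0, 0.028, 0 ]
end [0.512  0.2935 0.09  ]
[ 0, 16.5, 0, 0, 0, 0, 0, 16.5, 0, 0, 0, 0, 0, 16.5, 0, 0, 0, 0, 0.1, 16.5, 0, 0, 0, 0, 0, 16.5, 0, 0, 0, 0 ]
end [0.512  0.2935 0.0075]
```

Emit:
move_arm --targets '[-24.8, 0.7, 0.3, 0, 0.028, 0, -24.7, 0.6, -0.3, 0, 0.027, 0, -24.8, 0.7, -1.1, 0, 0.028, 0, -24.7, 0.7, -1.7, 0, 0.028, 0, -24.6, 0.6, -2.4, 0, 0.027, 0]'

```text
time_s: 16.77
position: [0.5195, 0.1706, 0.0931]
tool_rot: [[-0.084, 0.002, 0.996], [-0.996, -0.001, -0.084], [0.001, -1.0, 0.002]]
ft_force: [0.4, -0.0, -2.1]
grip_width: 0.0211
```

Emit:
move_arm --targets '[-24.6, 0.7, -3.1, 0, 0.028, 0, -24.5, 0.7, -3.8, 0, 0.028, 0, -24.3, 0.6, -4.4, 0, 0.027, 0, -24.3, 0.7, -5.1, 0, 0.028, 0, -24.1, 0.7, -5.8, 0, 0.028, 0]'

```text
time_s: 17.4
position: [0.5143, 0.2946, 0.0895]
tool_rot: [[-0.221, 0.002, 0.975], [-0.975, -0.001, -0.221], [0.0, -1.0, 0.002]]
ft_force: [0.6, 0.4, -2.8]
grip_width: 0.0212
```

Emit:
move_arm --targets '[0, 20, 0, 0, 0, 0, 0, 20, 0, 0, 0, 0, 0, 20, 0, 0, 0, 0, 0, 14, 0, 0, 0, 0, 0, 7, 0, 0, 0, 0]'

```text
time_s: 18.02
position: [0.5139, 0.2935, 0.0077]
tool_rot: [[-0.22, 0.001, 0.975], [-0.975, -0.001, -0.22], [0.001, -1.0, 0.001]]
ft_force: [-0.9, -0.2, -2.6]
grip_width: 0.0212
```

Emit:
move_arm --targets '[0, 0.5, 0, 0, 0, 0, 0, 0.5, 0, 0, 0, 0, 0, 0.2, 0, 0, 0, 0, 0, 0, 0, 0, 0, 0, 0, 0, 0, 0, 0, 0]'

```text
time_s: 18.65
position: [0.5136, 0.2934, 0.0073]
tool_rot: [[-0.22, 0.002, 0.975], [-0.975, -0.001, -0.22], [0.0, -1.0, 0.002]]
ft_force: [0.1, -0.7, -2.4]
grip_width: 0.0214
```

Emit:
move_arm --targets '[0, 0, 0, 0, 0, 0, 0, 0, 0, 0, 0, 0, 0, 0, 0, 0, 0, 0, 0, 0, 0, 0, 0, 0, 0, 0, 0, 0, 0, 0]' --hand 1

```text
time_s: 19.27
position: [0.5136, 0.2934, 0.0072]
tool_rot: [[-0.22, 0.001, 0.975], [-0.975, -0.001, -0.22], [0.001, -1.0, 0.002]]
ft_force: [0.2, 0.9, -0.6]
grip_width: 0.0851
```

Emit:
move_arm --targets '[0, -20, 0, 0, 0, 0, 0, -40, 0, 0, 0, 0, 0, -50, 0, 0, 0, 0, 0, -50, 0, 0, 0, 0, 0, -50, 0, 0, 0, 0]'

```text
time_s: 19.9
position: [0.513, 0.2935, 0.2188]
tool_rot: [[-0.22, 0.001, 0.975], [-0.975, -0.001, -0.22], [0.001, -1.0, 0.001]]
ft_force: [0.2, 0.3, 0.1]
grip_width: 0.0856
```

```bash
python3 - <<'E'
from h import *
from rig import get_image
p,R,s=st(); print(np.round(p,4),np.round(R,3).tolist(),s["grip_width"],s["ft_force"],s["time_s"])
im=get_image("wrist"); cv2.imwrite("pics/w12.png",im["pixels"][:,:,::-1])
W=wcloud(im,p,R);x,y,z=W[...,0],W[...,1],W[...,2]
m=(abs(x-.51)<.07)&(abs(y-.29)<.09)&(z>.07)&(z<.1); print(rect(W[m]),np.median(z[m]))
v,u=np.mgrid[:480,:640]
c,sn=np.cos(np.radians(3.2)),np.sin(np.radians(3.2))
# hole: dark pixels near expected
m=(im["pixels"].sum(-1)<150)&(v>200); 
k,lab,st_,ce=cv2.connectedComponentsWithStats(m.astype(np.uint8))
K=im["intrinsics"];M=im["mount"]
for i in range(1,k):
    if 10<st_[i,4]<300:
        ray=np.array([(ce[i][0]-K[0,2])/K[0,0],(ce[i][1]-K[1,2])/K[1,1],1]); d=R@(M[:3,:3]@ray);o=p+R@M[:3,3];print(ce[i],st_[i,4],o+d*(.018-o[2])/d[2])
im=get_image("scene"); W=cloud(im); cv2.imwrite("pics/s12.png",im["pixels"][:,:,::-1])
np.savez("s12.npz",**im)
im=get_image("top"); np.savez("t12.npz",**im)
E
```

```text
[0.513  0.2935 0.2188] [[-0.22, 0.001, 0.975], [-0.975, -0.001, -0.22], [0.001, -1.0, 0.001]] 0.08564152368868624 [0.2008404  0.32918511 0.06322246] 19.9
((512.8648681640625, 292.8171081542969), (69.68340301513672, 21.96311378479004), 77.85777282714844) 0.07912426868669713
[498.29850746 315.92537313] 67 [0.68059992 0.11768555 0.018     ]
[519.94444444 337.94444444] 18 [0.70300433 0.0829642  0.018     ]
```

View pics/s12.png

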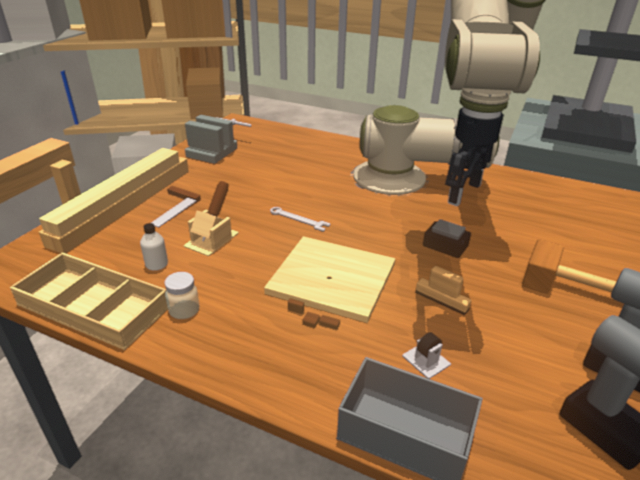

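View pics/w12.png

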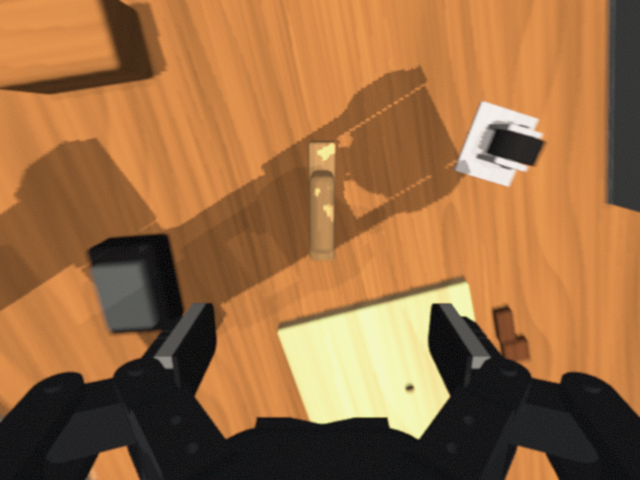

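Scraper stands upright at (513,293), the panel is clear, and the bystanders are where they were. Now I fit the reamer handle's axis more carefully.

```bash
cat > cyl.py <<'E'
from h import *
from scipy.optimize import least_squares
def hd(lean,az): return np.array([np.sin(lean)*np.cos(az),np.sin(lean)*np.sin(az),np.cos(lean)])
def cyl(P,name,lean=None):
    def f(q):
        d=hd(q[2],q[3]);v=P-np.array([q[0],q[1],.11]); return np.linalg.norm(v-np.outer(v@d,d),axis=1)-.015
    c=P.mean(0)
    b=least_squares(f,[c[0],c[1],.7,3.08],loss="soft_l1",f_scale=.0015); q=b.x; d=hd(q[2],q[3]); o=np.array([q[0],q[1],.11])
    t=(P-o)@d; print(name,len(P),"o",np.round(o[:2]*1000,1),"lean %.3f az %.1f rms %.1f mm"%(q[2],np.degrees(q[3]),1000*np.sqrt(np.mean(b.fun**2))),"t",np.round(np.percentile(t,[0,1,50,99,100])*1000,1),"end pt",np.round((o+d*t.max())*1000,1))
    return o,d,t
E
python3 - <<'E'
from cyl import *
im=dict(np.load("w1.npz")); W=wcloud(im,im["p"],im["Rt"]); px=im["pixels"].astype(int)
v,u=np.mgrid[:480,:640]; x,y,z=W[...,0],W[...,1],W[...,2]
m=(abs(u-372)<45)&(abs(v-147)<40)&(px.sum(-1)<240)&(z>.09)&(z<.2)
for c in (.09,.1): cyl(W[m&(z>c)],"w1")
for n in ("top0","t12","scene0","s12"):
    im=dict(np.load(n+".npz")); W=cloud(im); px=im["pixels"].astype(int);x,y,z=W[...,0],W[...,1],W[...,2]
    m=(x>.38)&(x<.65)&(y<-.2)&(y>-.42)&(z>.085)&(z<.22)&(px.sum(-1)<240)&(px[...,0]>1.25*px[...,2])
    cyl(W[m],n)
E
```

```text
w1 1296 o [ 485. -294.] lean 0.763 az 181.0 rms 2.8 mm t [-40.7 -38.5   6.2  31.8  32.4] end pt [ 462.7 -294.4  133.4]
w1 1114 o [ 485.4 -293.5] lean 0.786 az 184.4 rms 2.9 mm t [-28.1 -25.3  11.7  32.   32.5] end pt [ 462.5 -295.3  132.9]
top0 198 o [ 485.  -293.8] lean 0.767 az 175.8 rms 3.6 mm t [-46.  -45.2   7.5  34.2  36.5] end pt [ 459.7 -291.9  136.3]
t12 202 o [ 485.4 -295.1] lean 0.749 az 179.4 rms 3.7 mm t [-44.6 -42.8   8.8  33.5  34.9] end pt [ 461.6 -294.9  135.6]
scene0 311 o [ 485.9 -293. ] lean 0.733 az 176.0 rms 2.2 mm t [-48.9 -44.7  -6.8  28.8  31. ] end pt [ 465.2 -291.6  133. ]
s12 284 o [ 518.8 -282.3] lean 0.834 az 165.3 rms 4.1 mm t [-28.1 -24.6  11.   47.6  49.4] end pt [ 483.5 -273.1  143.2]
```

```bash
cat >> cyl.py <<'E'
def Rgrasp(d):
    y=-d/np.linalg.norm(d); z=np.cross(y,[0,0,1.]); z/=np.linalg.norm(z)
    if z[1]>0: z=-z
    return np.stack([np.cross(y,z),y,z],1)
E
python3 - <<'E'
from cyl import *
d=hd(.70,np.radians(178)); o=np.array([.4853,-.2938,.11])
p,R,s=st(); T=Rgrasp(d); print(np.round(T,3))
plan(p,R,o+d*.1,T,vmax=40,n=15)
E
```

```text
[[-0.764  0.644 -0.035]
 [ 0.027 -0.022 -0.999]
 [-0.644 -0.765  0.   ]]
[ 39.4, 2.1, 2.5, 0.032, 0.088, 0.038, 39.2, 0.8, 5.9, 0.032, 0.089, 0.039, 38.4, -0.5, 9.4, 0.032, 0.088, 0.038, 37.5, -1.5, 12.8, 0.032, 0.088, 0.039, 36, -2.6, 16, 0.032, 0.088, 0.038 ]
[ 34.5, -3.3, 19.3, 0.032, 0.089, 0.039, 32.4, -4, 22.3, 0.032, 0.088, 0.038, 30.2, -4.4, 25.3, 0.032, 0.088, 0.038, 27.6, -4.6, 27.9, 0.031, 0.088, 0.039, 24.9, -4.8, 30.4, 0.032, 0.089, 0.038 ]
[ 22, -4.6, 32.6, 0.032, 0.088, 0.039, 18.7, -4.4, 34.6, 0.032, 0.088, 0.038, 15.6, -3.8, 36.2, 0.032, 0.088, 0.039, 12.1, -3.3, 37.5, 0.032, 0.089, 0.038, 8.6, -2.4, 38.6, 0.032, 0.088, 0.039 ]
end [ 0.4209 -0.2916  0.1865]
```

Emit:
move_arm --targets '[39.4, 2.1, 2.5, 0.032, 0.088, 0.038, 39.2, 0.8, 5.9, 0.032, 0.089, 0.039, 38.4, -0.5, 9.4, 0.032, 0.088, 0.038, 37.5, -1.5, 12.8, 0.032, 0.088, 0.039, 36, -2.6, 16, 0.032, 0.088, 0.038]'

```text
time_s: 20.68
position: [0.4812, 0.0973, 0.2053]
tool_rot: [[-0.595, 0.224, 0.772], [-0.774, 0.102, -0.625], [-0.219, -0.969, 0.112]]
ft_force: [0.7, -0.0, 0.8]
grip_width: 0.0852
```

Emit:
move_arm --targets '[34.5, -3.3, 19.3, 0.032, 0.089, 0.039, 32.4, -4, 22.3, 0.032, 0.088, 0.038, 30.2, -4.4, 25.3, 0.032, 0.088, 0.038, 27.6, -4.6, 27.9, 0.031, 0.088, 0.039, 24.9, -4.8, 30.4, 0.032, 0.089, 0.038]'

```text
time_s: 21.3
position: [0.4501, -0.0977, 0.195]
tool_rot: [[-0.794, 0.456, 0.403], [-0.407, 0.094, -0.909], [-0.452, -0.885, 0.111]]
ft_force: [0.2, -1.0, -0.1]
grip_width: 0.0857
```

Emit:
move_arm --targets '[22, -4.6, 32.6, 0.032, 0.088, 0.039, 18.7, -4.4, 34.6, 0.032, 0.088, 0.038, 15.6, -3.8, 36.2, 0.032, 0.088, 0.039, 12.1, -3.3, 37.5, 0.032, 0.089, 0.038, 8.6, -2.4, 38.6, 0.032, 0.088, 0.039]'

```text
time_s: 21.92
position: [0.419, -0.2928, 0.1842]
tool_rot: [[-0.767, 0.64, -0.039], [0.031, -0.024, -0.999], [-0.64, -0.768, -0.001]]
ft_force: [1.5, 0.1, 0.4]
grip_width: 0.0854
```

```bash
python3 - <<'E'
from cyl import *
from rig import get_image
p,R,s=st(); print(np.round(p,4),np.round(R,3).tolist(),np.round(s["q"],1),s["time_s"])
im=get_image("wrist"); cv2.imwrite("pics/w13.png",im["pixels"][:,:,::-1]); np.savez("w13.npz",p=p,Rt=R,**im)
W=wcloud(im,p,R); px=im["pixels"].astype(int);x,y,z=W[...,0],W[...,1],W[...,2]
m=(abs(x-.49)<.06)&(abs(y+.294)<.03)&(z>.085)&(z<.15)&(px.sum(-1)<260)
for c in (.085,.095): cyl(W[m&(z>c)],"w13")
E
```

```text
[ 0.419  -0.2928  0.1842] [[-0.767, 0.64, -0.039], [0.031, -0.024, -0.999], [-0.64, -0.768, -0.001]] [-69.    9.7 108.3  46.4  54.3  -2.2] 21.925
w13 1373 o [ 487.7 -291.9] lean 1.048 az 194.6 rms 4.4 mm t [-41.9 -36.1  25.4  33.8  34.4] end pt [ 458.9 -299.4  127.2]
w13 1318 o [ 488.3 -303.1] lean 1.019 az 133.4 rms 3.6 mm t [-23.1 -20.1  26.7  36.5  37.5] end pt [ 466.4 -279.9  129.7]
```

View pics/w13.png

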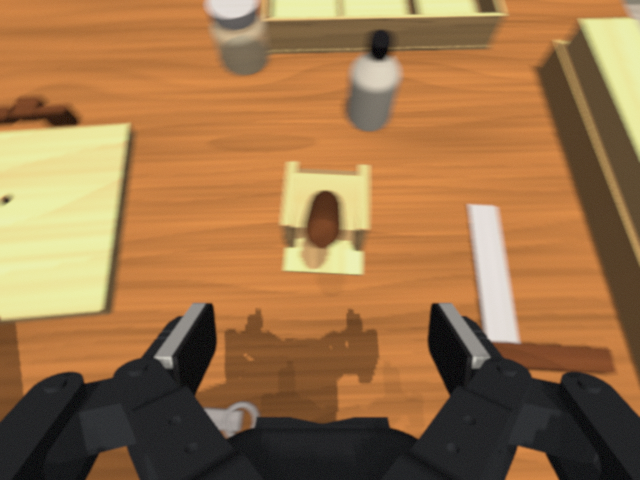

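```bash
python3 - <<'E'
from cyl import *
for f in ("w13","w1"):
    im=dict(np.load(f+".npz")); p,R=im["p"],im["Rt"]
    W=wcloud(im,p,R); px=im["pixels"].astype(int);x,y,z=W[...,0],W[...,1],W[...,2]
    reg=(abs(x-.52)<.1)&(abs(y+.3)<.08)
    yel=(px[...,1]>px[...,0]*.75)
    for nm,lo,hi in (("base",.0025,.008),("cheek",.058,.066),("block",.067,.086)):
        m=reg&(z>lo)&(z<hi)&yel
        k,lab,s_,ce=cv2.connectedComponentsWithStats(m.astype(np.uint8))
        for i in range(1,k):
            if s_[i,4]>25: r=rect(W[lab==i]); print(f,nm,s_[i,4],np.round(ce[i]),"c",np.round(r[0],1),np.round(r[1],1),"ang %.1f"%r[2])
    m=reg&(z>.0025)&(z<.2); P=W[m]; r=rect(P[P[:,2]<.07]); print(f,"all c",np.round(r[0],1),np.round(r[1],1),r[2])
    # handle: highest-t points
    dk=reg&(px.sum(-1)<260)&(z>.085)&(z<.16)&(px[...,0]>1.2*px[...,2])
    P=W[dk]; d=hd(.70,np.radians(178)); t=P@d; e=P[t>t.max()-.003]; print(f,"end centre",np.round(e.mean(0)*1000,1),len(e), "tmax pt",np.round(P[t.argmax()]*1000,1))
    v,u=np.where(dk); print("px box",u.min(),u.max(),v.min(),v.max())
E
```

```text
w13 base 2211 [321. 256.] c [ 502.5 -294.6] [79.4 49.3] ang 85.0
w13 cheek 666 [288. 199.] c [ 539.8 -273. ] [26.7 69.8] ang 84.7
w13 cheek 893 [356. 202.] c [ 534.9 -324.9] [24.5 69.8] ang 85.2
w13 block 1709 [322. 186.] c [ 536.6 -297.3] [60.1 41.7] ang 86.7
w13 all c [ 528.2 -296.5] [ 80.  101.4] 85.23052978515625
w13 end centre [ 466.3 -293.   134.8] 412 tmax pt [ 464.1 -291.2  135.8]
px box 306 338 192 247
w1 base 539 [426.  96.] c [ 590.3 -302.3] [80.  15.5] ang 85.2
w1 base 548 [352. 128.] c [ 496.8 -271.7] [35.2 30.5] ang 85.3
w1 base 77 [376. 166.] c [ 488.2 -331. ] [24.1  7.8] ang 5.7
w1 cheek 1431 [397. 117.] c [ 537.9 -297.2] [79.1 70. ] ang 85.0
w1 block 1476 [404. 121.] c [ 537.2 -297.6] [60.2 41.8] ang 84.6
w1 all c [ 519.2 -301.5] [151.6 194.7] 88.83020782470703
w1 end centre [ 468.1 -290.   136. ] 200 tmax pt [ 465.  -291.2  135.6]
px box 344 397 123 171
```

Holder yaw is -5°, so the reamer axis has azimuth 175°, lean about 0.705, passing (486, -293, 110). Handle end, mouth and length agree to within 1–2 mm.

```bash
python3 - <<'E'
from cyl import *
d=hd(.705,np.radians(175)); o=np.array([.4858,-.2934,.11])
p,R,s=st(); T=Rgrasp(d)
p,R=plan(p,R,o+d*.03,T,n=5)
plan(p,R,o-d*.053,T,n=5)
E
```

```text
[ -0.8, 13.9, -1.4, 0.006, 0.006, 0.002, -0.7, 14, -1.5, 0.005, 0.007, 0.002, -0.8, 13.9, -1.6, 0.006, 0.006, 0.001, -0.7, 13.9, -1.7, 0.005, 0.006, 0.002, -0.6, 13.9, -1.7, 0.006, 0.006, 0.002 ]
end [ 0.4664 -0.2918  0.1328]
[ 0, 16.6, 0, 0, 0, 0, 0, 16.6, 0, 0, 0, 0, 0, 16.6, 0, 0, 0, 0, 0, 16.6, 0, 0, 0, 0, 0, 16.6, 0, 0, 0, 0 ]
end [ 0.52   -0.2964  0.0696]
```

Emit:
move_arm --targets '[-0.8, 13.9, -1.4, 0.006, 0.006, 0.002, -0.7, 14, -1.5, 0.005, 0.007, 0.002, -0.8, 13.9, -1.6, 0.006, 0.006, 0.001, -0.7, 13.9, -1.7, 0.005, 0.006, 0.002, -0.6, 13.9, -1.7, 0.006, 0.006, 0.002]'

```text
time_s: 22.6
position: [0.4675, -0.2859, 0.133]
tool_rot: [[-0.761, 0.644, -0.077], [0.058, -0.051, -0.997], [-0.646, -0.763, 0.002]]
ft_force: [0.2, -0.0, -0.9]
grip_width: 0.0851
```

```bash
python3 - <<'E'
from cyl import *
from rig import get_image
p,R,s=st(); print(np.round(p,4),np.round(R,3).tolist(),np.round(s["q"],1),s["time_s"])
im=get_image("wrist"); cv2.imwrite("pics/w14.png",im["pixels"][:,:,::-1]); np.savez("w14.npz",p=p,Rt=R,**im)
W=wcloud(im,p,R); px=im["pixels"].astype(int);x,y,z=W[...,0],W[...,1],W[...,2]
T=wcloud(im,np.zeros(3),np.eye(3))*1000
v,u=np.mgrid[:480,:640]
dk=(abs(x-.49)<.06)&(abs(y+.294)<.03)&(z>.085)&(z<.16)&(px.sum(-1)<260)&(px[...,0]>1.2*px[...,2])&(v<330)
P=T[dk]; print("tool-frame handle",len(P))
for a in range(-30,60,8):
    q=P[(P[:,1]>=a)&(P[:,1]<a+8)]
    if len(q)>5: print(a,len(q),"x",np.round(q[:,0].min(),1),np.round(q[:,0].max(),1),"z",np.round(np.percentile(q[:,2],[0,2,98,100]),1))
d=hd(.705,np.radians(175)); o=np.array([.4858,-.2934,.11])
p2,R2=plan(p,R,o-d*.053,Rgrasp(d),n=5)
E
```

```text
[ 0.4675 -0.2859  0.133 ] [[-0.761, 0.644, -0.077], [0.058, -0.051, -0.997], [-0.646, -0.763, 0.002]] [-61.2  16.8 110.1  53.6  42.1  -4.6] 22.6
tool-frame handle 3381
-6 1376 x -11.6 9.9 z [-6.1 -5.  15.6 17. ]
2 588 x -14.3 2.7 z [-8.  -7.5 18.5 19.3]
10 331 x -15.1 2.1 z [-8.6 -8.5 18.7 19.4]
18 206 x -15.0 -4.3 z [-8.4 -7.8 18.1 18.8]
26 191 x -15.4 -5.2 z [-8.1 -7.5 18.1 19. ]
34 164 x -15.4 -5.8 z [-7.8 -7.3 17.9 18.9]
42 153 x -15.4 -5.2 z [-8.1 -7.4 17.8 18.9]
50 135 x -15.5 -6.0 z [-7.7 -7.2 18.2 18.8]
58 119 x -15.7 -5.5 z [-7.8 -7.2 17.3 18.9]
[ 0.1, 16.5, 1.3, 0.001, 0.002, 0.001, 0.1, 16.6, 1.2, 0.001, 0.001, 0, 0, 16.5, 1.3, 0.001, 0.002, 0.001, 0.1, 16.5, 1.2, 0.001, 0.002, 0, 0.1, 16.6, 1.2, 0.001, 0.002, 0.001 ]
end [ 0.5201 -0.2964  0.0697]
```

View pics/w14.png

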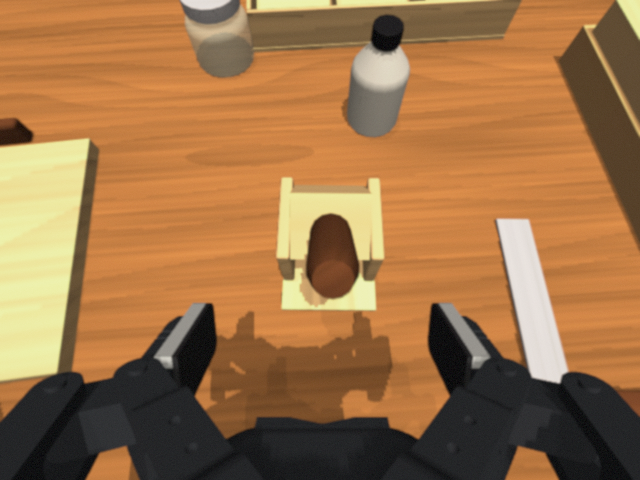

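Handle axis is parallel to the tool (x edge and z edges constant with depth), only 5.3 mm off along z. I correct that first while approaching a little.

Emit:
move_arm --targets '[-0.4, 0, 2.6, 0, 0, 0, 0, 0, 2.7, 0, 0, 0, 0, 5, 0, 0, 0, 0, 0, 5, 0, 0, 0, 0, 0, 0, 0, 0, 0, 0]'

```text
time_s: 23.28
position: [0.4742, -0.2923, 0.1267]
tool_rot: [[-0.76, 0.645, -0.076], [0.057, -0.051, -0.997], [-0.647, -0.762, 0.003]]
ft_force: [0.1, 0.5, 0.9]
grip_width: 0.0854
```

```bash
cat > hnd.py <<'E'
from cyl import *
from rig import get_image
p,R,s=st(); print(np.round(p,4),np.round(R,3).tolist(),np.round(s["q"],1),s["time_s"])
im=get_image("wrist")
T=wcloud(im,np.zeros(3),np.eye(3))*1000;px=im["pixels"].astype(int)
W=wcloud(im,p,R);x,y,z=W[...,0],W[...,1],W[...,2]
v,u=np.mgrid[:480,:640]
dk=(abs(x-.49)<.06)&(abs(y+.294)<.03)&(z>.085)&(z<.16)&(px.sum(-1)<260)&(px[...,0]>1.2*px[...,2])&(v<330)
P=T[dk]; print("end y",np.percentile(P[:,1],[0,1,5]))
for a in range(-20,60,10):
    q=P[(P[:,1]>=a)&(P[:,1]<a+8)]
    if len(q)>5: print(a,len(q),"x",np.round(q[:,0].min(),1),"z",np.round(np.percentile(q[:,2],[0,2,98,100]),1))
E
python3 hnd.py
```

```text
[ 0.4742 -0.2923  0.1267] [[-0.76, 0.645, -0.076], [0.057, -0.051, -0.997], [-0.647, -0.762, 0.003]] [-60.8  18.2 109.3  54.4  41.5  -5.3] 23.275
end y [-13.55103242 -12.17749906 -11.56110136]
-20 65 x -8.7 z [-6.2 -5.5  3.7  4.9]
-10 854 x -12.1 z [-13.6 -12.4  12.   12.7]
0 399 x -13.7 z [-14.4 -13.7  13.3  14. ]
10 239 x -13.8 z [-13.8 -13.   12.9  13.5]
20 212 x -13.8 z [-13.4 -12.7  12.9  13.7]
30 189 x -14.3 z [-13.6 -12.9  13.   13.6]
40 151 x -14.1 z [-13.4 -12.8  13.   13.6]
50 136 x -14.3 z [-12.9 -12.1  12.6  13.6]
```

Emit:
move_arm --targets '[0.5, 15, 0, 0, 0, 0, 0.5, 15, 0, 0, 0, 0, 0, 15, 0, 0, 0, 0, 0, 15, 0, 0, 0, 0, 0, 10, 0, 0, 0, 0]'

```text
time_s: 23.95
position: [0.5191, -0.2958, 0.072]
tool_rot: [[-0.76, 0.645, -0.076], [0.057, -0.051, -0.997], [-0.647, -0.763, 0.003]]
ft_force: [0.2, -0.6, 0.5]
grip_width: 0.0852
```

```bash
python3 hnd.py; python3 - <<'E'
from rig import env,get_image
import cv2
print(env.observe()["ft_force"])
cv2.imwrite("pics/w15.png",get_image("wrist")["pixels"][:,:,::-1])
cv2.imwrite("pics/s15.png",cv2.resize(get_image("scene")["pixels"][130:270,130:290,::-1],None,fx=4,fy=4))
E
```

```text
[ 0.5191 -0.2958  0.072 ] [[-0.76, 0.645, -0.076], [0.057, -0.051, -0.997], [-0.647, -0.763, 0.003]] [-55.6  26.8 107.6  62.7  34.5 -11.5] 23.95
end y [-70.14736414 -68.71822811 -66.36787352]
-20 371 x -15.6 z [-13.5 -12.7  13.1  13.8]
-10 152 x -15.5 z [-11.9 -10.   10.1  11.5]
[-1.17530273  0.77506814 -0.70886545]
```

View pics/w15.png

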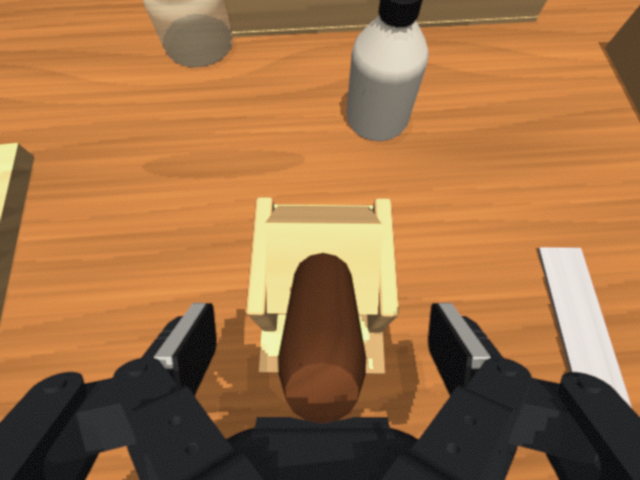

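View pics/s15.png

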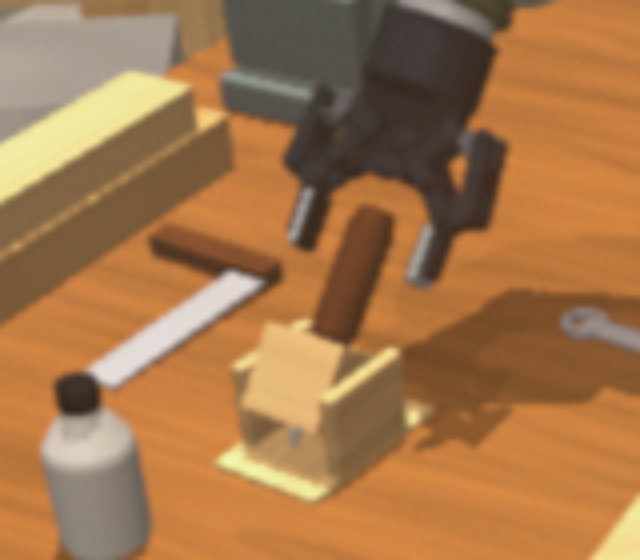

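The handle sits centred between the open fingers. Advance 5 mm more and close.

Emit:
move_arm --targets '[-0.5, 5, 0, 0, 0, 0, 0, 0, 0, 0, 0, 0, 0, 0, 0, 0, 0, 0, 0, 0, 0, 0, 0, 0, 0, 0, 0, 0, 0, 0]'

```text
time_s: 24.72
position: [0.522, -0.2964, 0.0697]
tool_rot: [[-0.76, 0.645, -0.077], [0.056, -0.052, -0.997], [-0.647, -0.762, 0.003]]
ft_force: [-0.5, 0.1, 0.7]
grip_width: 0.0855
```

Emit:
move_arm --targets '[0, 0, 0, 0, 0, 0, 0, 0, 0, 0, 0, 0, 0, 0, 0, 0, 0, 0, 0, 0, 0, 0, 0, 0, 0, 0, 0, 0, 0, 0]' --hand -1 --squeeze 60

```text
time_s: 25.35
position: [0.5221, -0.2963, 0.0697]
tool_rot: [[-0.76, 0.645, -0.077], [0.056, -0.052, -0.997], [-0.647, -0.762, 0.003]]
ft_force: [-2.9, 0.5, 3.0]
grip_width: 0.0287
```

```bash
python3 - <<'E'
from h import *
from rig import env,get_image
p,R,s=st(); print(np.round(p,4),np.round(R,3).tolist(),np.round(s["q"],1),s["time_s"],s["ft_force"],s["grip_width"])
cv2.imwrite("pics/w16.png",get_image("wrist")["pixels"][:,:,::-1])
cv2.imwrite("pics/s16.png",cv2.resize(get_image("scene")["pixels"][130:270,130:290,::-1],None,fx=4,fy=4))
E
```

```text
[ 0.5221 -0.2963  0.0697] [[-0.76, 0.645, -0.077], [0.056, -0.052, -0.997], [-0.647, -0.762, 0.003]] [-55.3  27.3 107.4  63.1  34.2 -11.7] 25.35 [-2.86300784  0.51382317  3.04820149] 0.028697481469196463
```

View pics/w16.png

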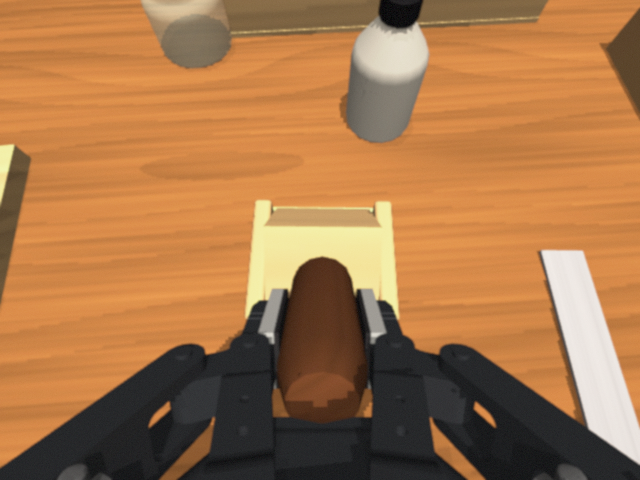

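View pics/s16.png

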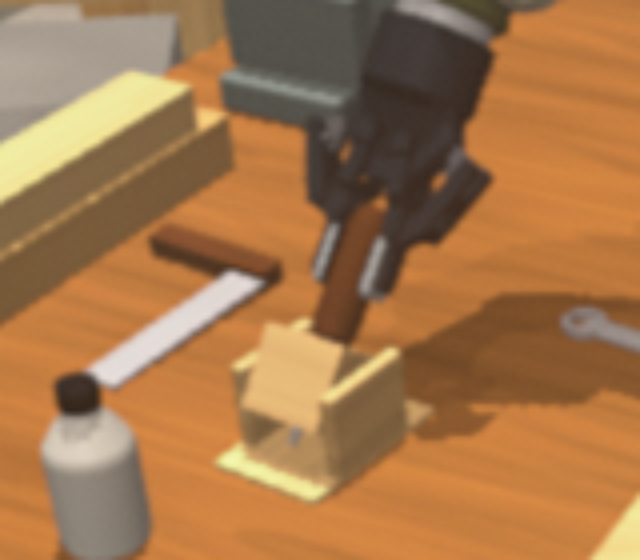

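Gripped at 28.7 mm. Draw it out along its axis.

Emit:
move_arm --targets '[0, -5, 0, 0, 0, 0, 0, -8, 0, 0, 0, 0, 0, -8, 0, 0, 0, 0, 0, -8, 0, 0, 0, 0, 0, -8, 0, 0, 0, 0]' --squeeze 80

```text
time_s: 26.08
position: [0.4977, -0.2944, 0.0982]
tool_rot: [[-0.76, 0.645, -0.077], [0.056, -0.052, -0.997], [-0.647, -0.762, 0.003]]
ft_force: [0.3, 0.5, -2.0]
grip_width: 0.0284
```

Emit:
move_arm --targets '[0, -10, 0, 0, 0, 0, 0, -10, 0, 0, 0, 0, 0, -10, 0, 0, 0, 0, 0, -10, 0, 0, 0, 0, 0, -10, 0, 0, 0, 0]'

```text
time_s: 26.7
position: [0.4655, -0.2917, 0.1364]
tool_rot: [[-0.76, 0.645, -0.077], [0.056, -0.052, -0.997], [-0.647, -0.762, 0.003]]
ft_force: [0.4, -0.5, -0.8]
grip_width: 0.0284
```

Emit:
move_arm --targets '[0, -10, 0, 0, 0, 0, 0, -10, 0, 0, 0, 0, 0, -8, 0, 0, 0, 0, 0, -6, 0, 0, 0, 0, 0, 0, 0, 0, 0, 0]'

```text
time_s: 27.32
position: [0.4439, -0.2902, 0.1621]
tool_rot: [[-0.76, 0.645, -0.077], [0.056, -0.053, -0.997], [-0.648, -0.762, 0.004]]
ft_force: [1.1, -0.6, -1.6]
grip_width: 0.0284
```

```bash
python3 - <<'E'
from h import *
from rig import env,get_image
p,R,s=st(); print(np.round(p,4),np.round(R,3).tolist(),np.round(s["q"],1),s["time_s"],s["ft_force"],s["grip_width"])
im=get_image("wrist");cv2.imwrite("pics/w17.png",im["pixels"][:,:,::-1]); np.savez("w17.npz",p=p,Rt=R,**im)
im=get_image("scene");np.savez("s17.npz",p=p,Rt=R,**im)
cv2.imwrite("pics/s17.png",cv2.resize(im["pixels"][100:270,110:290,::-1],None,fx=3.5,fy=3.5))
E
```

```text
[ 0.4439 -0.2902  0.1621] [[-0.76, 0.645, -0.077], [0.056, -0.053, -0.997], [-0.648, -0.762, 0.004]] [-64.8  12.6 109.6  49.9  47.2  -2.2] 27.325 [ 1.12061292 -0.61709913 -1.58813121] 0.028413221738345762
```

View pics/w17.png

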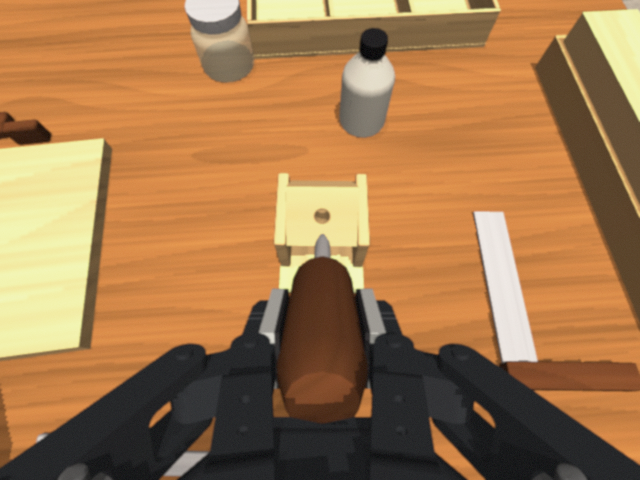

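View pics/s17.png

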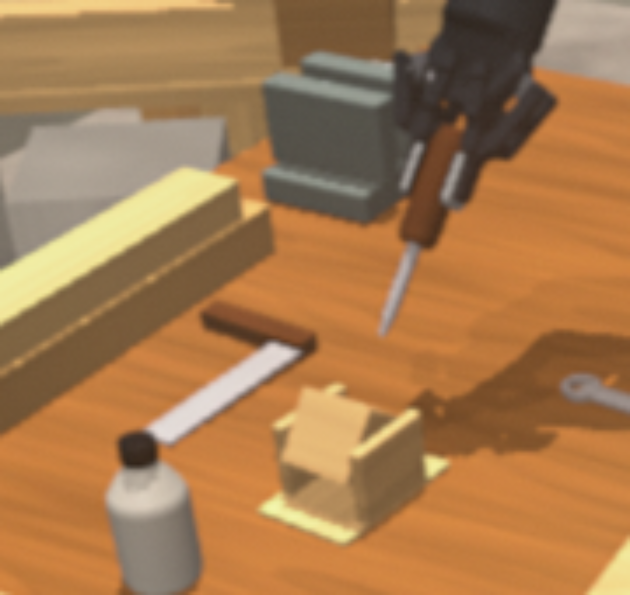

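The reamer is out, pointing along the tool. I measure its axis and point in the tool frame.

```bash
cat > tip.py <<'E'
from h import *
import sys
def run(wn,sn):
    im=dict(np.load(wn)); p,R=im["p"],im["Rt"]; T=wcloud(im,np.zeros(3),np.eye(3))*1000; px=im["pixels"].astype(int)
    m=(abs(T[...,2])<12)&(abs(T[...,0])<25)&(T[...,1]>-5)&(T[...,1]<85)
    P=T[m]
    for a in range(-5,85,6):
        q=P[(P[:,1]>=a)&(P[:,1]<a+6)]
        if len(q)>3: print("wrist y",a,len(q),"x",np.round(q[:,0].min(),1),"z",np.round([q[:,2].min(),q[:,2].max()],1))
    print("wrist max y",P[:,1].max())
    im=dict(np.load(sn)); W=cloud(im); T=(W-p)@R*1000
    m=(abs(T[...,2])<17)&(abs(T[...,0])<20)&(T[...,1]>-30)&(T[...,1]<90); P=T[m]
    for a in range(-30,90,8):
        q=P[(P[:,1]>=a)&(P[:,1]<a+8)]
        if len(q)>1: print("scene y",a,len(q),"med",np.round(np.median(q,0),1),"x",np.round([q[:,0].min(),q[:,0].max()],1),"z",np.round([q[:,2].min(),q[:,2].max()],1))
    print("scene max y",P[:,1].max())
run(*sys.argv[1:])
E
python3 tip.py w17.npz s17.npz
```

```text
wrist y -5 21 x -14.2 z [-10.7  10.8]
wrist y 19 22 x -4.9 z [-3.9  3.5]
wrist y 25 54 x -5.4 z [-4.6  4.2]
wrist y 31 56 x -5.4 z [-4.8  4.8]
wrist y 37 49 x -5.2 z [-4.8  4.4]
wrist y 43 52 x -5.4 z [-5.   4.5]
wrist y 49 40 x -5.3 z [-5.1  4.6]
wrist y 55 16 x -5.1 z [-3.8  3.4]
wrist y 61 10 x -4.2 z [-3.3  1.4]
wrist y 67 8 x -3.1 z [-2.   2.1]
wrist max y 72.58470531239567
scene y -30 40 med [-10.4 -25.9  -9.2] x [-17.4  10.3] z [-16.3  12.5]
scene y -22 38 med [ -9.7 -18.   -8.3] x [-17.1  11.4] z [-16.8  11. ]
scene y -14 37 med [-11.  -10.1  -9.5] x [-17.1   8.7] z [-16.3  10.5]
scene y -6 34 med [-9.3 -2.1 -7.9] x [-16.4  10.2] z [-16.1   7.1]
scene y 2 21 med [-4.2  3.9 -2.9] x [-11.2   5.6] z [-13.6   5.5]
scene y 10 12 med [-2.1 14.3 -3.6] x [-7.4  1.9] z [-6.9  2. ]
scene y 18 11 med [-3.2 22.3 -1.7] x [-6.3  5.9] z [-6.   1.4]
scene y 26 13 med [-2.9 30.1 -3.7] x [-6.   3.3] z [-6.4  3.5]
scene y 34 14 med [-4.2 38.5 -4.4] x [-8.   2.6] z [-7.1  1.7]
scene y 42 13 med [-1.5 46.6 -1.7] x [-6.6  5.5] z [-5.8  2.4]
scene y 50 13 med [-3.2 54.4 -2.8] x [-8.8  2.5] z [-6.2  3.5]
scene y 58 9 med [-2.5 61.8 -2.7] x [-4.8 -1.1] z [-6.4  2.2]
scene y 66 6 med [-2.5 69.4 -1.9] x [-8.2 -0.9] z [-4.4 -0.4]
scene max y 72.05573087628498
```

Point at tool (0, 72.5, 0), axis along tool y. Now go upright over the hole, high first.

```bash
python3 - <<'E'
from h import *
p,R,s=st()
plan(p,R,[.5658,.0453,.205],down(-94.4),n=20)
E
```

```text
[ -5.1, 1.4, -17.2, 0, 0, -0.035, -5.1, 1.2, -17.2, 0, 0, -0.035, -5.2, 1.1, -17.1, 0, 0, -0.036, -5.2, 0.8, -17.2, -0.001, 0, -0.035, -5.2, 0.7, -17.2, 0, 0, -0.035 ]
[ -5.3, 0.6, -17.2, 0, 0, -0.035, -5.2, 0.3, -17.1, 0, 0, -0.035, -5.3, 0.1, -17.2, 0, 0, -0.036, -5.3, 0, -17.2, 0, 0, -0.035, -5.3, -0.2, -17.2, -0.001, 0, -0.035 ]
[ -5.2, -0.4, -17.2, 0, 0.001, -0.035, -5.2, -0.6, -17.1, 0, 0, -0.035, -5.2, -0.8, -17.2, 0, 0, -0.036, -5.2, -0.9, -17.2, 0, 0, -0.035, -5.1, -1.2, -17.2, 0, 0, -0.035 ]
[ -5.1, -1.3, -17.2, 0, 0, -0.035, -5.1, -1.5, -17.2, -0.001, 0, -0.035, -5, -1.6, -17.1, 0, 0, -0.036, -4.9, -1.8, -17.2, 0, 0, -0.035, -4.9, -2, -17.2, 0, 0, -0.035 ]
end [0.5658 0.0453 0.205 ]
```

Emit:
move_arm --targets '[-5.1, 1.4, -17.2, 0, 0, -0.035, -5.1, 1.2, -17.2, 0, 0, -0.035, -5.2, 1.1, -17.1, 0, 0, -0.036, -5.2, 0.8, -17.2, 0, 0, -0.035, -5.2, 0.7, -17.2, 0, 0, -0.035]'

```text
time_s: 28.05
position: [0.4746, -0.2054, 0.1724]
tool_rot: [[-0.862, 0.501, -0.077], [0.065, -0.041, -0.997], [-0.503, -0.865, 0.003]]
ft_force: [0.2, 0.0, -2.1]
grip_width: 0.0282
```

Emit:
move_arm --targets '[-5.3, 0.6, -17.2, 0, 0, -0.035, -5.2, 0.3, -17.1, 0, 0, -0.035, -5.3, 0.1, -17.2, 0, 0, -0.036, -5.3, 0, -17.2, 0, 0, -0.035, -5.3, -0.2, -17.2, 0, 0, -0.035]'

```text
time_s: 28.68
position: [0.5052, -0.1215, 0.183]
tool_rot: [[-0.937, 0.342, -0.076], [0.071, -0.029, -0.997], [-0.343, -0.939, 0.003]]
ft_force: [0.7, 0.8, -1.6]
grip_width: 0.0285
```

Emit:
move_arm --targets '[-5.2, -0.4, -17.2, 0, 0, -0.035, -5.2, -0.6, -17.1, 0, 0, -0.035, -5.2, -0.8, -17.2, 0, 0, -0.036, -5.2, -0.9, -17.2, 0, 0, -0.035, -5.1, -1.2, -17.2, 0, 0, -0.035]'

```text
time_s: 29.3
position: [0.5355, -0.0376, 0.1936]
tool_rot: [[-0.982, 0.172, -0.076], [0.075, -0.016, -0.997], [-0.173, -0.985, 0.003]]
ft_force: [-0.4, -0.4, -1.8]
grip_width: 0.028
```

Emit:
move_arm --targets '[-5.1, -1.3, -17.2, 0, 0, -0.035, -5.1, -1.5, -17.2, 0, 0, -0.035, -5, -1.6, -17.1, 0, 0, -0.036, -4.9, -1.8, -17.2, 0, 0, -0.035, -4.9, -2, -17.2, 0, 0, -0.035]'

```text
time_s: 29.92
position: [0.566, 0.0463, 0.204]
tool_rot: [[-0.997, -0.002, -0.076], [0.076, -0.003, -0.997], [0.002, -1.0, 0.003]]
ft_force: [1.0, 0.0, -1.2]
grip_width: 0.028
```

```bash
cat > look.py <<'E'
from h import *
import sys
from rig import env,get_image
n=sys.argv[1]
p,R,s=st(); print(np.round(p,4),np.round(R,3).tolist(),np.round(s["q"],1),s["time_s"],s["ft_force"],s["grip_width"])
im=get_image("wrist");cv2.imwrite(f"pics/w{n}.png",im["pixels"][:,:,::-1]); np.savez(f"w{n}.npz",p=p,Rt=R,**im)
K=im["intrinsics"];M=im["mount"]
px=im["pixels"].astype(int);v,u=np.mgrid[:480,:640];W=wcloud(im,p,R)
# expected hole pixel
h=np.array([.5658,.0453,.018]); c=M[:3,:3].T@(R.T@(h-p)-M[:3,3]); e=c[:2]/c[2]*K[0,0]+K[:2,2]; print("hole expected px",e)
m=(np.hypot(u-e[0],v-e[1])<25)&(px.sum(-1)<180)
k,lab,s_,ce=cv2.connectedComponentsWithStats(m.astype(np.uint8))
for i in range(1,k):
    if s_[i,4]>20:
        ray=np.array([(ce[i][0]-K[0,2])/K[0,0],(ce[i][1]-K[1,2])/K[1,1],1]); d=R@(M[:3,:3]@ray);o=p+R@M[:3,3];print("hole",ce[i],s_[i,4],np.round(o+d*(.018-o[2])/d[2],4))
im=get_image("scene");np.savez(f"s{n}.npz",p=p,Rt=R,**im)
cv2.imwrite(f"pics/s{n}.png",cv2.resize(im["pixels"][190:350,230:450,::-1],None,fx=3.6,fy=3.6))
E
python3 look.py 18; python3 tip.py w18.npz s18.npz
```

```text
[0.566  0.0463 0.204 ] [[-0.997, -0.002, -0.076], [0.076, -0.003, -0.997], [0.002, -1.0, 0.003]] [-7.2 23.6 71.2 -0.2 85.3 87.2] 29.925 [ 0.99944864  0.01625629 -1.21518042] 0.028024509521031006
hole expected px [322.26693627 203.0263179 ]
hole [321.234375 202.046875] 64 [0.5669 0.0462 0.018 ]
wrist y -5 29 x -14.7 z [-11.2  10.4]
wrist y 19 18 x -5.1 z [-3.3  2.9]
wrist y 25 55 x -5.4 z [-4.6  4.1]
wrist y 31 58 x -5.7 z [-4.7  4.9]
wrist y 37 49 x -5.5 z [-4.9  4.4]
wrist y 43 46 x -5.5 z [-5.   4.5]
wrist y 49 47 x -5.6 z [-5.1  4.6]
wrist y 55 16 x -5.7 z [-4.5  3.4]
wrist y 61 10 x -4.5 z [-3.2  1.5]
wrist y 67 6 x -3.3 z [-2.   2.2]
wrist max y 71.32575667712277
scene y -30 42 med [-12.4 -26.   -6.5] x [-17.1  -3.6] z [-16.6   6.7]
scene y -22 45 med [-12.6 -18.2  -9.1] x [-16.    4.4] z [-16.5   6.3]
scene y -14 50 med [-11.3  -9.4  -8.8] x [-16.5   4.4] z [-16.6  10.1]
scene y -6 34 med [-11.3  -3.1  -8.5] x [-15.3   4.7] z [-16.8   9.4]
scene y 2 10 med [-4.5  8.  -5.9] x [-11.1  -1.6] z [-12.3   1.3]
scene y 10 15 med [-4.  13.9 -4.6] x [-7.2  0.8] z [-8.   0.4]
scene y 18 13 med [-3.9 22.2 -2.9] x [-5.3  4.7] z [-6.3 -0.5]
scene y 26 14 med [-4.1 30.4 -3.5] x [-6.5 -0.4] z [-6.9  1.8]
scene y 34 17 med [-3.8 38.5 -4. ] x [-5.6 -0.9] z [-6.9  2.9]
scene y 42 17 med [-4.9 46.7 -3.8] x [-7.7 -0.2] z [-7.   1.2]
scene y 50 14 med [-4.3 54.3 -4. ] x [-7.2  1.2] z [-8.2  0.7]
scene y 58 10 med [-4.  62.  -4.1] x [-7.  -1.4] z [-5.4  0.6]
scene y 66 4 med [-3.3 69.1 -2.2] x [-4.9  0.6] z [-3.5 -1.9]
scene max y 73.30650519031771
```

View pics/w18.png

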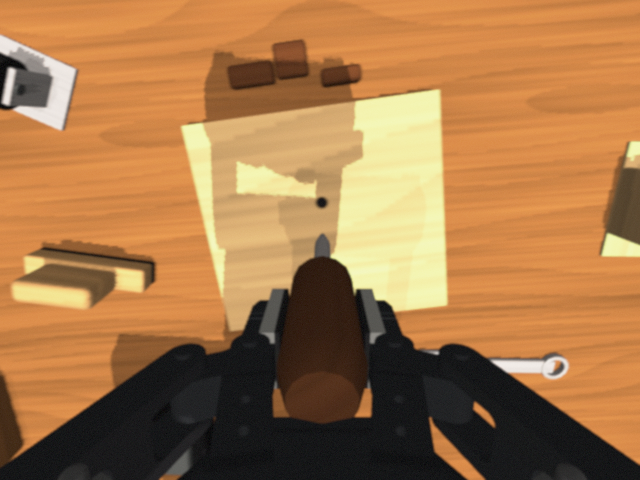

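View pics/s18.png

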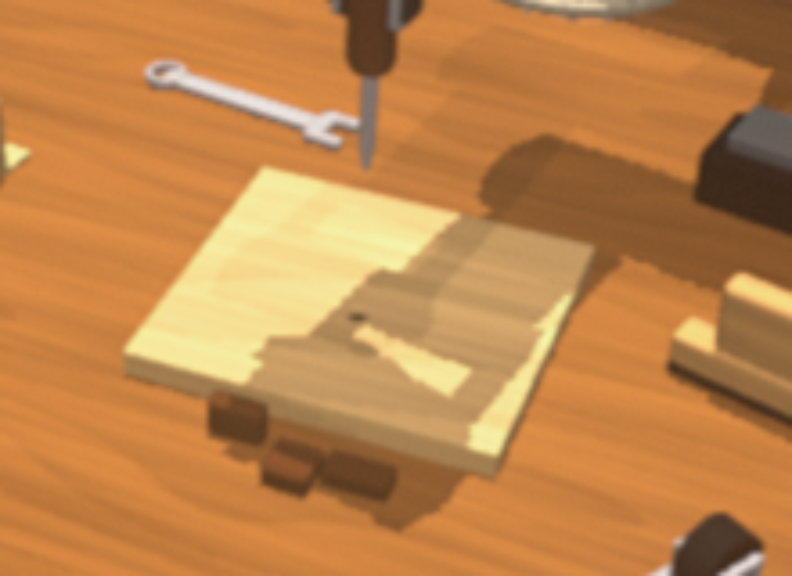

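The hole measures (566.9, 46.2), the reamer is vertical and right above it. Lower 73 mm.

Emit:
move_arm --targets '[0, 16, 0, 0, 0, 0, 0, 16, 0, 0, 0, 0, 0, 16, 0, 0, 0, 0, 0, 14, 0, 0, 0, 0, 0, 11, 0, 0, 0, 0]'

```text
time_s: 30.65
position: [0.5657, 0.0449, 0.1307]
tool_rot: [[-0.997, -0.0, -0.077], [0.077, -0.003, -0.997], [0.0, -1.0, 0.003]]
ft_force: [-0.3, -0.6, -1.7]
grip_width: 0.0285
```

Emit:
move_arm --targets '[0, 0, 0, 0, 0, 0, 0, 0, 0, 0, 0, 0, 0, 0, 0, 0, 0, 0, 0, 0, 0, 0, 0, 0, 0, 0, 0, 0, 0, 0]'

```text
time_s: 31.28
position: [0.5659, 0.0451, 0.1317]
tool_rot: [[-0.997, 0.0, -0.077], [0.077, -0.003, -0.997], [-0.0, -1.0, 0.003]]
ft_force: [0.1, -0.2, -1.7]
grip_width: 0.0284
```

```bash
python3 look.py 19; python3 tip.py w19.npz s19.npz | grep -E "max|wrist"; python3 - <<'E'
from h import *
im=dict(np.load("s19.npz"));K=im["intrinsics"]
for n,X in (("tip",im["p"]+im["Rt"]@[0,.0725,0]),("hole",[.5666,.046,.018])):
    c=im["R"]@X+im["t"];print(n,np.round(X,4),"zoom px",(c[:2]/c[2]*K[0,0]+K[:2,2]-[230,190])*3.6)
from rig import get_image
im=get_image("top"); px=im["pixels"];cv2.imwrite("pics/t19.png",cv2.resize(px[150:330,150:470,::-1],None,fx=2.5,fy=2.5))
# scraper check
im=get_image("scene"); W=cloud(im); x,y,z=W[...,0],W[...,1],W[...,2]
m=(abs(x-.51)<.06)&(abs(y-.29)<.08)&(z>.07)&(z<.1);print("scraper top z",np.median(z[m]))
E
```

```text
[0.5659 0.0451 0.1317] [[-0.997, 0.0, -0.077], [0.077, -0.003, -0.997], [-0.0, -1.0, 0.003]] [-7.3 27.  78.1 -0.2 74.8 87.2] 31.275 [ 0.05543914 -0.23909138 -1.70824669] 0.02843082576042732
hole expected px [321.17412277 222.28587134]
hole [321.42735043 220.82051282] 117 [0.567 0.045 0.018]
wrist y -5 27 x -14.7 z [-11.2  10.3]
wrist y 19 16 x -5.2 z [-2.8  2.9]
wrist y 25 57 x -5.4 z [-4.6  4.2]
wrist y 31 57 x -5.4 z [-4.7  4.9]
wrist y 37 51 x -5.4 z [-4.8  4.4]
wrist y 43 47 x -5.7 z [-4.9  4.5]
wrist y 49 43 x -5.6 z [-5.1  4.6]
wrist y 55 17 x -5.4 z [-3.8  3.4]
wrist y 61 9 x -4.3 z [-3.2  1.4]
wrist y 67 7 x -3.5 z [-2.   2.2]
wrist max y 71.9004367331621
scene max y 73.98450897009671
tip [0.5659 0.0449 0.0592] zoom px [358.48522135 260.59222205]
hole [0.5666 0.046  0.018 ] zoom px [357.80404305 313.77940481]
scraper top z 0.07842660664914716
```

View pics/s19.png

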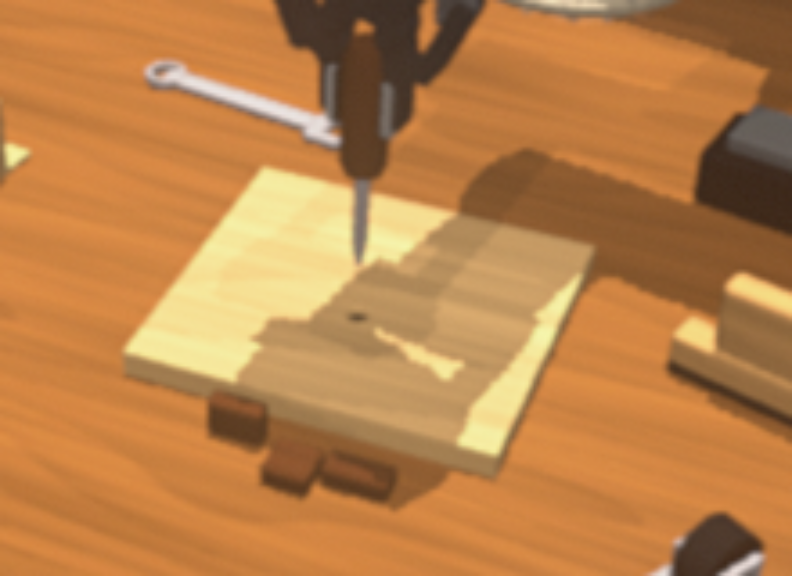

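View pics/w19.png

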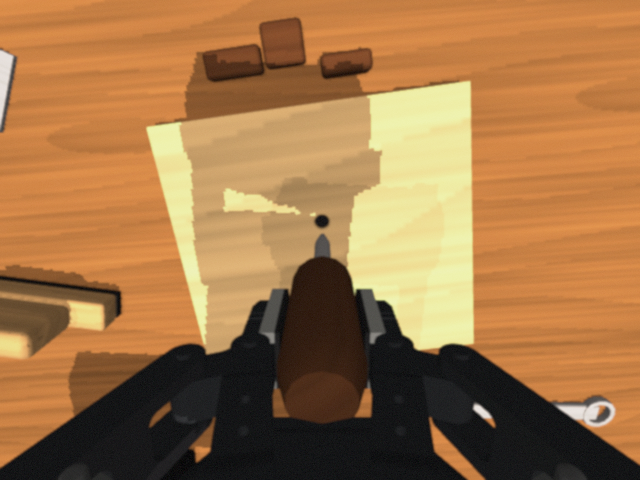

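View pics/t19.png

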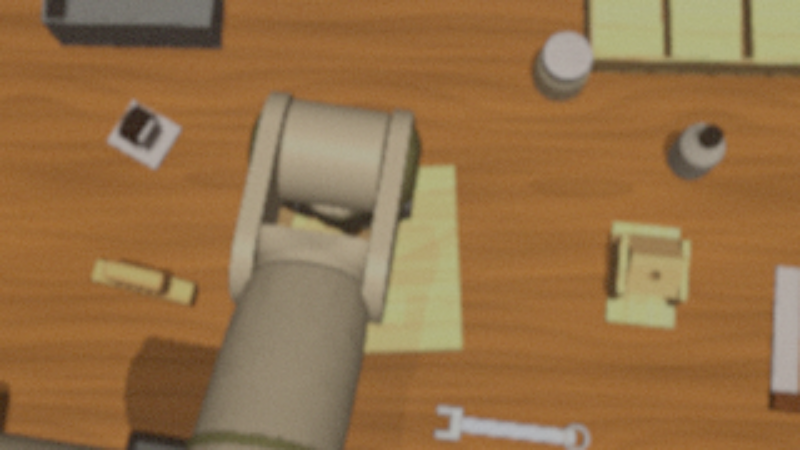

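The point is at (565.9, 44.9, 59) mm and the hole at about (567, 45), so it is 1 mm off sideways and 41 mm up. Everything is at rest, so I hand in.

```bash
python3 - <<'E'
from rig import env
import numpy as np
print(np.abs(env.observe()["qvel"]).max())
print(env.close_job())
E
```

```text
0.12483707721793876
the job is handed in; nothing more can be done
None
```

I did the whole task and handed it in at about 31 s of the 67 s allowed; the hand-in gave no verdict.

- **Chips:** one push moved all three off the far edge. They rested on the bench at 125–168 mm along the panel's x, past the edge at 110 mm.
- **Scraper:** it stands upright and released within about 2 mm of where it started, beside the panel.
- **Reamer:** it is still gripped and at rest, upright to within about 0.01 rad. Its point is about 1 mm from the hole's centre sideways and 41 mm above the panel.
- **Bystanders:** they looked undisturbed in the later pictures. I did not measure their positions at the end.

**Disagreements:**
- **Fingertips:** the wrist and scene cameras put the closed fingertips about 38 mm behind where the stated tool frame would have them. My first grasp therefore caught only the top edge of the scraper's grip. I set it back down, took a deeper grip, and used the measured fingertip position from then on.
- **Camera offset:** the top camera read 3–5 mm lower in y than the wrist camera. I went by the wrist camera.

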